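Tidy the hall table into dish, box and tray

ROBOT

A 6-joint arm with a two-finger parallel gripper is mounted at the origin on the work surface. World frame = base frame: x ahead of the robot, y to its left, z up, the work surface at z = 0. Lengths are in m, angles in degrees, forces in N, time in s.
With the tool pointing down it reaches from about 0.35 to 0.875 m from the base axis. Payload 4.2 kg.
Tool frame: the origin (TCP) lies on the centre line of the jaws, within the pads' length; the fingertips stand 11 mm ahead of it and the grasp point (between the pads) lies 8 mm behind it; y points along the fingers, z is the direction in which the jaws open and shut, and the axes are right-handed (so a half turn about y gives the same grasp; the last joint's range is limited). The gripper opens to 87 mm and grips with 3 to 60 N. Pads are 19 mm wide; open, the fingers measure 117 mm over their backs; the gripper's body (75 mm by 190 mm) begins 51 mm behind the grasp point.
Start: joints at [83.457, 22.042, 0.453, 0, -68.411, -14.817], TCP at [0.228, 0.582, 0.234] pointing down, gripper open.
Joint ranges: [-179.83, 179.83], [-69.29, 118.12], [-61.27, 80.66], [-181.25, 117.63], [-171.15, -9.14], [-177.46, 177.46]. Speed limits (degrees/s): [159.86, 159.86, 180, 180, 180, 180].

INTERFACE

Orientations are given as a 3x3 rotation matrix whose columns are the frame's x, y, z axes.
In Python, from station import r, optics gives the robot as it stands. The module is installed in compiled form; this text tells all that it offers.
- The arm moves only by the tool step_arm, never from a script. Its argument "moves" is a list that holds one entry, the list of rows, each a list of 7 numbers: the turn, a rotation vector about the tool's x, y, z in rad, then the shift along the tool's x, y, z in cm, then the opening in per cent of the stroke, from 0 (shut) to 100 (fully open). A call has exactly 5 rows; each row is the pose to reach, as a shift and turn from the pose commanded when the call began, along the tool's axes at that moment; what a row does not reach only later rows make up. A row lasts 1/12 s, in which the tool goes at most 41.7 mm and 7.16 degrees, less where a joint would pass 70% of its speed; a pose out of reach is approached as far as the arm can. A call with a gripper value outside its range is refused whole. The fingers move at their own pace and stop on an object; the grip force is fixed at half the most. Time passes only in rows, so rows that repeat a pose let the fingers close, or fill a call up. It gives the time, the measured TCP pose, the force and the opening at its end, in the units of the state.
- r.sense(): the state, without advancing time (a new reading comes with each control period).
- optics.capture(name): name is "scene" or "top"; returns a dict with "image" (400x640x3 uint8, red, green, blue), "fov_y" (degrees; the focal length in pixels is half the picture's height over the tangent of half this angle, whatever the lens; pixels are square), "cx", "cy" (the principal point, pixels), "cam_to_world" (4x4, takes a point from camera to world coordinates). Camera axes: x right, y down, z forward; pixel columns grow to the right and rows downward; lengths in m; the calibration is good to about 2 mm. A picture is of the moment at which its call begins. There is no depth.
- r.finish_job(): hands the job in, once; it reports no verdict.
The state is a dict: "time_s": time; "joints": joint angles; "joint_velocities": joint speeds; "effort": joint torques, N m; "tcp_pos": TCP position; "ee_rot": TCP orientation; "wrist_force": force on the tool from outside, world axes, zero at the start; "moment": the same for the moment, N m; "gripper_width": opening from 0.0 (shut) to 1.0 (fully open).
Only numpy, scipy, OpenCV 4.12 (cv2) and the standard library are available. Lean on these libraries where they do the work, as an engineer would, in place of code of your own. Each camera call takes 0.05 s, during which the arm holds its last target.

TASK

Tidy the hall table: put both car-key fobs in the round dish, both shoe-polish tins in the small near-square wooden box and the glasses case lengthwise in the long tray. Each must lie flat on the floor of its holder, right way up, side by side and not on one another; set things down rather than dropping them, and leave the clay pig standing where it is.

Things in the scene. Friction and masses are not known exactly. Their poses are not given: they have to be found in the camera images.
- fob1: car-key fob, black plastic with three small round grey buttons on top and a short steel end at its +x end; 56 mm long (own x) x 34 wide (y) x 16 high (z), about 45 g (varies), lying flat buttons up; there are two alike. Origin: centre of the underside, z up
- fob2: car-key fob, black plastic with three small round grey buttons on top and a short steel end at its +x end; 56 mm long (own x) x 34 wide (y) x 16 high (z), about 45 g (varies), lying flat buttons up; there are two alike. Origin: centre of the underside, z up
- tin1: round flat shoe-polish tin, bare metal with a dark disc on the lid; diameter 56 mm, 22 mm high, about 90 g (varies), lying flat, lid up; there are two alike. Origin: centre of the underside, z up; its yaw means nothing
- tin2: round flat shoe-polish tin, bare metal with a dark disc on the lid; diameter 56 mm, 22 mm high, about 90 g (varies), lying flat, lid up; there are two alike. Origin: centre of the underside, z up; its yaw means nothing
- case: hard glasses case, dark grey rounded block with a thin seam and a small brass clasp; 140 mm long (own x) x 40 wide (y) x 36 high (z), about 110 g (varies), lying flat. Origin: centre of the underside, z up. Either end may lead
- dish: round white ceramic dish, fixed to the table; outside diameter 162 mm at the rim, rim 20 mm above the table, inside floor 148 mm across and 4 mm above the table. Origin: centre of the underside, z up. Two fobs fit end to end along a diameter
- box: small open dark wooden box, nearly square, fixed to the table; outside 142 mm (own x) x 124 mm (y) x 18 mm high, walls and floor 5 mm thick, so the inside is 132 x 114 mm and its floor 5 mm above the table. Origin: centre of the underside, z up. Two tins fit next to each other along its x
- tray: long open dark metal tray, fixed to the table; outside 182 mm (own x) x 100 mm (y) x 18 mm high, walls and floor 5 mm thick, so the inside is 172 x 90 mm and its floor 5 mm above the table. Origin: centre of the underside, z up
- pig: terracotta clay pig standing loose among the things to sort, about 95 mm long (own x, snout to +x), 42 wide, 58 high; not to be disturbed. Origin: on the table under its middle, z up
Things that resemble listed ones, but are neither listed nor needed, are in the scene too. What is shaped like the tin1 but yellow is not meant. What is shaped like the fob2 but pink is not meant.

How it is judged (in metres and radians):
At the end, for the whole second after the job is handed in: Fobs flat in the dish (within 64 mm of its centre, underside below z 10 mm), tins flat in the box (within 50 mm in x, 40 in y of its centre, below 11 mm), case flat in the tray (28 mm in x, 32 in y, below 11 mm, aligned within 0.35 rad); tilts under 0.15 rad; all released and at rest (horizontal distance between each of fob1, fob2 and dish below 0.064 m and height (world z) of each of fob1, fob2 below 0.01 m and angle between each of fob1, tin1, fob2, tin2, case's own z axis and vertical below 0.15 rad and x of tin1 in the frame of box between -0.05 and 0.05 m and y of tin1 in the frame of box between -0.04 and 0.04 m and height (world z) of each of tin1, tin2, case below 0.011 m and x of tin2 in the frame of box between -0.05 and 0.05 m and y of tin2 in the frame of box between -0.04 and 0.04 m and x of case in the frame of tray between -0.028 and 0.028 m and y of case in the frame of tray between -0.032 and 0.032 m and angle between the x axis of case and the x axis of tray, either way round below 0.35 rad and linear speed of each of fob1, fob2, tin1, tin2, case below 0.02 m/s); the robot touches nothing.
It fails at once if a fob, tin or the case is let fall from more than 6 cm above the table ((height (world z) of fob1 above 0.06 m and contact force between fob1 and anything else below 0.001 N) or (height (world z) of fob2 above 0.06 m and contact force between fob2 and anything else below 0.001 N) or (height (world z) of tin1 above 0.06 m and contact force between tin1 and anything else below 0.001 N) or (height (world z) of tin2 above 0.06 m and contact force between tin2 and anything else below 0.001 N) or (height (world z) of case above 0.06 m and contact force between case and anything else below 0.001 N)).
It fails at once if the pig is pushed more than 30 mm from its place or tipped (distance of pig from where it was at the start of the episode above 0.03 m or angle between pig's own z axis and vertical above 0.3 rad).
It also fails if it takes over 128 s, if anything falls off the work surface, if the arm or the gripper's body presses on something with over 40 N, if the wrist force passes 120 N, or if a joint passes its speed limit or range.

## Working session

There is one attempt and no reset: what is moved stays moved. The work goes in short steps, Python scripts to look and compute and a tool call to move; the robot and the scene stay as the last step left them, time stands still between calls to the robot, and variables do not carry over. Pictures are saved under pics/ and viewed, and the job is handed in when it is done.

Besides the shell and the picture viewer there is one more tool, called after ">>>" as name([rows], argument=value, ...), one row to a line, values as JSON. step_arm: Moves the arm, as the interface text tells. Its arguments: {"type":"object","properties":{"moves":{"type":"array"}},"required":["moves"]}

```bash
mkdir -p pics; python3 - <<'E'
from station import r, optics
import cv2, numpy as np
np.set_printoptions(precision=4,suppress=True)
s=r.sense(); print({k:s[k] for k in ('time_s','tcp_pos','ee_rot','gripper_width','wrist_force')})
for n in ('scene','top'):
    c=optics.capture(n); cv2.imwrite(f'pics/{n}0.png',c['image'][:,:,::-1]); print(n,c['fov_y'],c['cx'],c['cy'],np.array(c['cam_to_world']))
E
```

```text
{'time_s': 0.0, 'tcp_pos': array([0.2274, 0.5815, 0.2325]), 'ee_rot': array([[-0.9313, -0.0007, -0.3644],
       [ 0.3644, -0.0021, -0.9313],
       [-0.0001, -1.    ,  0.0022]]), 'gripper_width': 0.9987662863015596, 'wrist_force': array([-0.457 , -0.0548,  0.0852])}
scene 57.56946671021984 313.16901841726224 201.20493613752265 [[ 0.8239  0.4614 -0.3292  0.8838]
 [ 0.5666 -0.6569  0.4973 -0.5185]
 [ 0.0132 -0.5963 -0.8027  0.9658]
 [ 0.      0.      0.      1.    ]]
top 45.95832588665495 318.50590730598094 199.5483520132747 [[-0.0182 -0.9912  0.131   0.3401]
 [-0.9998  0.0191  0.0054  0.0352]
 [-0.0078 -0.1308 -0.9914  1.2686]
 [ 0.      0.      0.      1.    ]]
```

View pics/scene0.png

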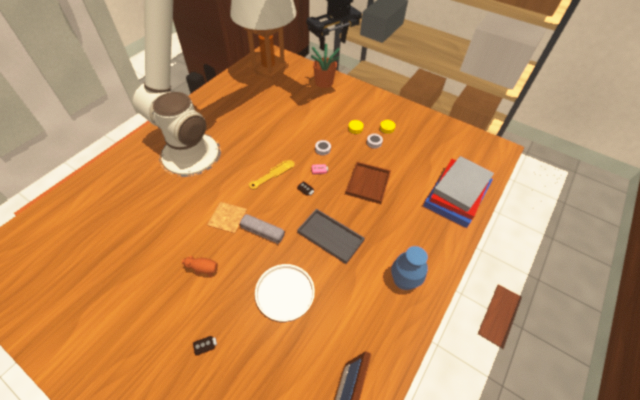

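View pics/top0.png

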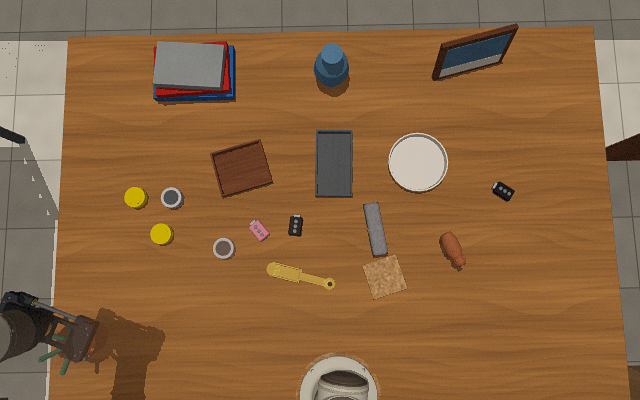

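Top view: tins at (172,198) and (224,248); the yellow look-alikes at (135,198) and (161,234) are not meant. Fobs are at (296,226) and (503,191); the pink one at (259,230) is not meant. Case (375,230), pig (452,250), dish (418,162), box (241,168), tray (334,164). Next, close crops and measurement.

```bash
cat > h.py <<'E'
import numpy as np, cv2
from station import r, optics
np.set_printoptions(precision=4,suppress=True)
def cap(n):
    c=optics.capture(n); c['T']=np.array(c['cam_to_world']); c['f']=200/np.tan(np.radians(c['fov_y']/2)); c['bgr']=c['image'][:,:,::-1].copy(); return c
def ray(c,uv,z):
    d=c['T'][:3,:3]@np.array([(uv[0]-c['cx'])/c['f'],(uv[1]-c['cy'])/c['f'],1.]); o=c['T'][:3,3]
    return o+d*(z-o[2])/d[2]
def proj(c,p):
    q=c['T'][:3,:3].T@(np.array(p)-c['T'][:3,3]); return np.array([c['cx']+c['f']*q[0]/q[2],c['cy']+c['f']*q[1]/q[2]])
def crop(c,x0,y0,w,h,k,name):
    cv2.imwrite('pics/'+name,cv2.resize(c['bgr'][y0:y0+h,x0:x0+w],None,fx=k,fy=k,interpolation=cv2.INTER_CUBIC))
E
python3 - <<'E'
from h import *
a=cap('top'); crop(a,120,120,200,150,4,'t1.png'); crop(a,310,120,210,150,3.8,'t2.png')
b=cap('scene'); crop(b,180,110,220,150,3.6,'s1.png'); crop(b,180,180,200,180,3.3,'s2.png')
E
```

```text
(no output)
```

View pics/t1.png

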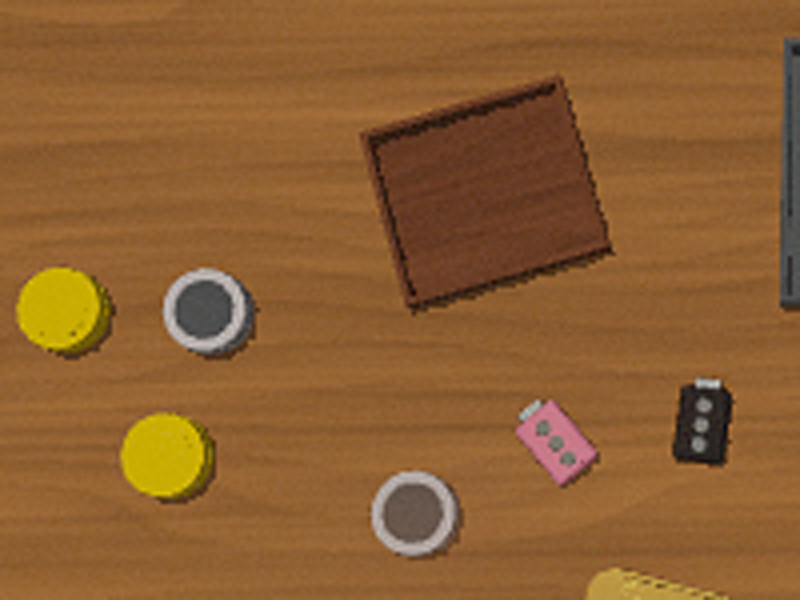

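View pics/t2.png

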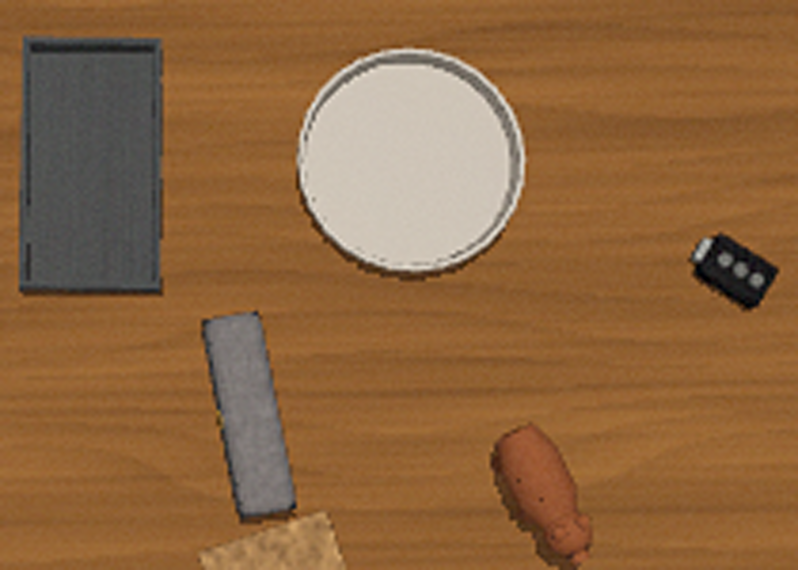

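View pics/s1.png

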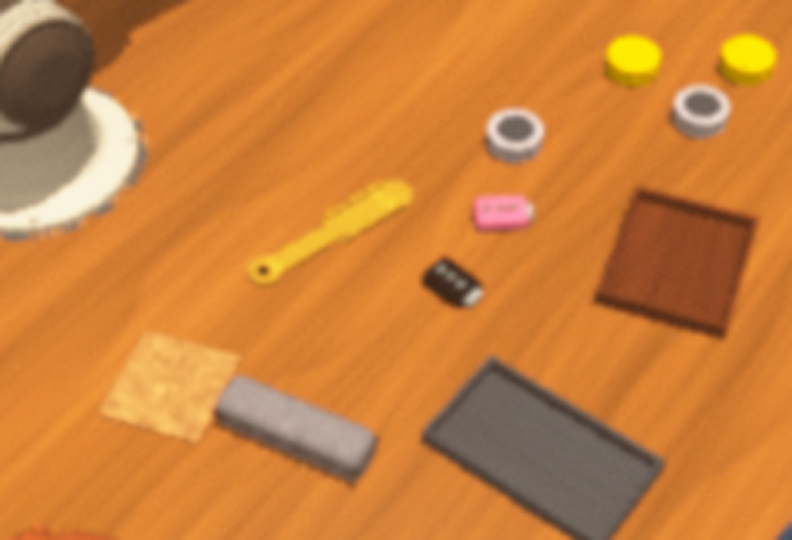

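View pics/s2.png

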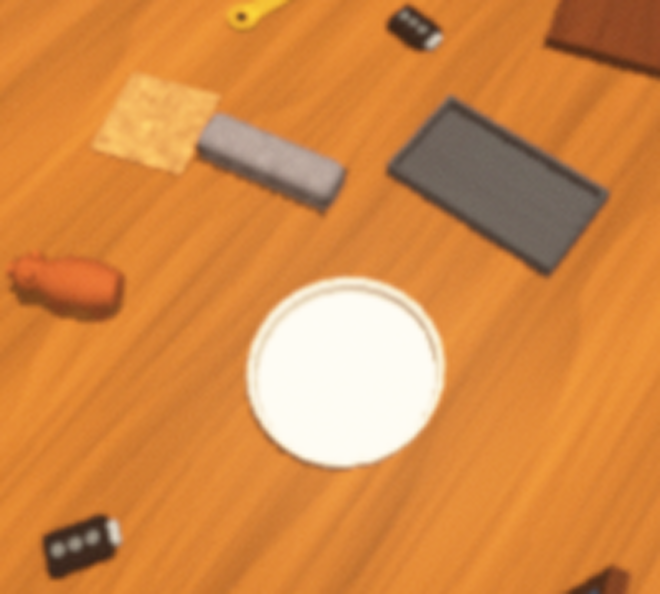

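Confirmed: tins with a grey rim at (172,198) and (224,248), black fobs with three grey buttons at (296,226) and (503,191). The case's near end touches a thin cork mat. Measuring now.

```bash
cat > m.py <<'E'
from h import *
def blobs(mask,amin):
    n,l,s,ct=cv2.connectedComponentsWithStats(mask.astype(np.uint8))
    return [(l==i) for i in range(1,n) if s[i,4]>=amin]
def near(mask,uv,amin=20,rad=25):
    best=None
    for b in blobs(mask,amin):
        y,x=np.nonzero(b); d=np.hypot(x-uv[0],y-uv[1]).min()
        if best is None or d<best[0]: best=(d,b)
    return best[1] if best and best[0]<rad else None
def rect(c,b,z):
    # subpixel: plane points of hull, then minAreaRect in mm
    y,x=np.nonzero(b); P=np.array([ray(c,(u+d,v+e),z)[:2] for u,v in zip(x,y) for d in(-.5,.5) for e in(-.5,.5)])*1000
    (cx,cy),(w,h),a=cv2.minAreaRect(P.astype(np.float32))
    if w<h: w,h,a=h,w,a+90
    return np.array([cx,cy,w,h,(a+90)%180-90])
E
python3 - <<'E'
from m import *
for n in('top','scene'):
    c=cap(n); h=cv2.cvtColor(c['bgr'],cv2.COLOR_BGR2HSV).astype(int); H,S,V=h[...,0],h[...,1],h[...,2]
    T=dict(tin_a=(172,198),tin_b=(224,248),fob_a=(296,226),fob_b=(503,191),case=(375,230),dish=(418,162),tray=(334,164),box=(241,168),pig=(452,250)) if n=='top' else dict(tin_a=(375,140),tin_b=(323,147),fob_a=(305,187),fob_b=(204,345),case=(262,229),dish=(285,292),tray=(330,236),box=(368,182),pig=(203,266))
    print(n)
    for k,uv in T.items():
        Z=dict(tin=.022,fob=.008,case=.036,dish=.02,tray=.018,box=.018,pig=.03)[k.split('_')[0]]
        x,y=uv; print(k,h[y,x],end=' ')
        if k[:3]=='tin': m=(S<70)
        elif k[:3]=='fob': m=(V<75)|((S<60))
        elif k=='case' or k=='tray': m=(S<75)
        elif k=='dish': m=(S<60)&(V>100)
        elif k=='box': m=((H<9)|(H>170))&(V<140)
        else: m=(H<8)&(S>130)
        b=near(m,uv,30)
        if b is None: print('none'); continue
        if k[:3] in('tin','dis'):
            b8=b.astype(np.uint8); cs,_=cv2.findContours(b8,cv2.RETR_EXTERNAL,cv2.CHAIN_APPROX_NONE)
            cs=max(cs,key=len); f=cv2.fitEllipse(cs); print(f, ray(c,f[0],Z)*1000, end=' ')
        print(rect(c,b,Z),b.sum())
E
```

```text
top
tin_a [ 0  3 81] ((171.59925842285156, 197.29090881347656), (20.026216506958008, 21.610456466674805), 102.99136352539062) [518.3745 434.6792  22.    ] [519.0948 434.9961  58.9996  57.4694 -88.8781] 369
tin_b [ 12  68 101] ((223.08966064453125, 247.89720153808594), (20.12141990661621, 20.594768524169922), 57.04438400268555) [381.0998 295.664   22.    ] [380.8948 294.7339  58.2924  55.0624  88.9533] 267
fob_a [ 30  15 134] [438.959  105.1119  58.97    37.9294  -8.6948] 258
fob_b [15 17 90] [ 521.7972 -452.8513   61.0951   41.1889   55.7556] 272
case [  0  13 122] [ 423.8151 -104.1482  140.9055   43.6128    8.9173] 813
dish [ 16  27 205] ((417.7409973144531, 161.6543731689453), (57.348880767822266, 58.883880615234375), 110.28162384033203) [ 602.814  -227.2272   20.    ] [ 603.8911 -226.7317  161.8239  159.3667   88.8314] 2733
tray [39 22 81] [605.0329  -0.3476 184.9609 102.5897  -1.5837] 2432
box [ 10 162 104] none
pig [ 11 172 151] none
scene
tin_a [ 11  48 112] ((374.4251708984375, 140.27517700195312), (11.689414024353027, 13.95872974395752), 90.69054412841797) [523.0431 428.0415  22.    ] [523.7392 427.8578  66.19    52.1671 -60.575 ] 146
tin_b [ 10  51 115] ((322.6260070800781, 146.909912109375), (12.379039764404297, 14.2001953125), 90.80892944335938) [385.5126 288.6238  22.    ] [386.7502 289.5106  66.5676  54.849  -55.6992] 156
fob_a [ 16  58 118] [441.9148  96.5574  55.1219  26.1515  11.9934] 47
fob_b [ 14  61 118] [ 522.6976 -454.1382   55.3981   33.1924   55.4856] 181
case [ 10  40 179] [ 430.675  -113.2085  143.437    47.0111    8.8054] 524
dish [ 24  10 254] ((284.3082580566406, 292.4012145996094), (54.91558837890625, 58.133949279785156), 69.34640502929688) [ 606.978  -232.8321   20.    ] [ 604.3575 -230.2628  160.7476  160.6903   34.7712] 2588
tray [ 14  43 112] [608.678   -5.4819 181.0443 101.4212  -1.1985] 1553
box [ 10 188 144] none
pig [ 10 196 225] none
```

```bash
cat >> h.py <<'E'
def go(x,y,z,yaw,tilt=True):
    """print the move (turn about tool, shift in cm) to TCP x,y,z and jaw axis (tool z) at yaw deg (mod 180), tool down"""
    s=r.sense(); R=np.array(s['ee_rot']); p=np.array(s['tcp_pos']); j=np.array(s['joints'])
    from scipy.spatial.transform import Rotation as Ro
    best=None
    for q in (yaw,yaw+180):
        a=np.radians(q); zc=np.array([np.cos(a),np.sin(a),0]); yc=np.array([0,0,-1.]); G=np.stack([np.cross(yc,zc),yc,zc],1)
        rv=Ro.from_matrix(R.T@G).as_rotvec(); j6=(q-np.degrees(np.arctan2(y,x))+180+180)%360-180
        print('  yaw',q,'rotvec',rv,'deg %.1f'%np.degrees(np.linalg.norm(rv)),'j6~%.0f'%j6)
    print('shift cm',(R.T@(np.array([x,y,z])-p))*100,'now',p,'j',j.round(1),'t',s['time_s'],'F',s['wrist_force'],'w %.3f'%s['gripper_width'])
E
python3 - <<'E'
from m import *
a=cap('top')
P=[ray(a,u,.018)[:2] for u in [(210.5,153.25),(260,139.25),(273,182.5),(223,197)]]
print(np.array(P),np.mean(P,0),cv2.minAreaRect((np.array(P)*1000).astype(np.float32)))
b=cap('scene'); k=3.6
# scene corners box from s1
Q=[ray(b,(180+u/k,110+v/k),.018)[:2] for u,v in [(640,189),(756,216),(722,336),(595,299)]]
print(np.array(Q),np.mean(Q,0),cv2.minAreaRect((np.array(Q)*1000).astype(np.float32)))
# buttons mid
print('fobs top', ray(a,(120+701/4,120+425/4),.016), ray(a,(310+740/3.8,120+269/3.8),.016))
print('fobs scene', ray(b,(180+455/3.6,110+272/3.6),.016), ray(b,(180+71/3.3,180+549/3.3),.016))
print('tcp in top',proj(a,r.sense()['tcp_pos']),'scene',proj(b,r.sense()['tcp_pos']))
go(.44,.10,.12,82)
E
```

```text
[[0.6376 0.3328]
 [0.6739 0.1983]
 [0.5538 0.1635]
 [0.5171 0.2979]] [0.5956 0.2481] ((595.7496337890625, 248.18577575683594), (125.53584289550781, 141.18212890625), 15.311038970947266)
[[0.5275 0.2995]
 [0.6371 0.3337]
 [0.6786 0.1872]
 [0.5629 0.1574]] [0.6015 0.2445] ((600.370361328125, 244.20367431640625), (119.47124481201172, 152.29380798339844), 15.805066108703613)
fobs top [0.4351 0.1052 0.016 ] [ 0.5196 -0.4569  0.016 ]
fobs scene [0.4385 0.1109 0.016 ] [ 0.5219 -0.4625  0.016 ]
tcp in top [ 69.0684 319.2077] scene [332.9048  42.5321]
  yaw 82 rotvec [-0.0001  2.9084 -0.0004] deg 166.6 j6~-111
  yaw 262 rotvec [-0.0003 -0.2332  0.    ] deg 13.4 j6~69
shift cm [-37.34    11.3501  37.1478] now [0.2276 0.582  0.2334] j [ 83.5  22.    0.4  -0.  -68.4 -14.8] t 0.4 F [-0.631   0.6917 -0.4585] w 0.999
```

>>> step_arm([
  [[0,-0.233,0,-37.3,8,37.1,100],[0,-0.233,0,-37.3,8,37.1,100],[0,-0.233,0,-37.3,8,37.1,100],[0,-0.233,0,-37.3,8,37.1,100],[0,-0.233,0,-37.3,8,37.1,100]],
])

```text
time_s: 0.82
tcp_pos: [0.311, 0.3918, 0.2021]
ee_rot: [[-0.99, 0.0, -0.139], [0.139, 0.0, -0.99], [-0.0, -1.0, -0.0]]
wrist_force: [1.2, 0.3, 0.3]
gripper_width: 1.0
```

```bash
python3 -c "
from h import *
go(.438,.105,.12,82)"
```

```text
yaw 82 rotvec [-0.0002 -3.141  -0.0006] deg 180.0 j6~-111
  yaw 262 rotvec [ 0.0004  0.0006 -0.0001] deg 0.0 j6~69
shift cm [-16.5501   8.2028  26.6444] now [0.311  0.3918 0.2021] j [ 70.2  11.4 -19.5   0.  -59.1  11.8] t 0.8167 F [1.2129 0.3205 0.3275] w 1.000
```

>>> step_arm([
  [[0,0,0,-16.55,8.2,26.65,100],[0,0,0,-16.55,8.2,26.65,100],[0,0,0,-16.55,8.2,26.65,100],[0,0,0,-16.55,8.2,26.65,100],[0,0,0,-16.55,8.2,26.65,100]],
])

```text
time_s: 1.23
tcp_pos: [0.3925, 0.2075, 0.1496]
ee_rot: [[-0.99, 0.001, -0.139], [0.139, 0.001, -0.99], [-0.001, -1.0, -0.001]]
wrist_force: [1.6, 0.8, -0.9]
gripper_width: 1.0
```

```bash
python3 -c "
from h import *
go(.438,.105,.12,82)"
```

```text
yaw 82 rotvec [-0.0013 -3.141  -0.0017] deg 180.0 j6~-111
  yaw 262 rotvec [ 0.0011  0.0006 -0.0008] deg 0.1 j6~69
shift cm [-5.9198  2.9555  9.5273] now [0.3925 0.2075 0.1496] j [ 49.    9.4 -30.9   0.  -49.6  33.1] t 1.2333 F [ 1.6155  0.7514 -0.8721] w 1.000
```

>>> step_arm([
  [[0,0,0,-5.9,3,9.55,100],[0,0,0,-5.9,3,9.55,100],[0,0,0,-5.9,3,9.55,100],[0,0,0,-5.9,3,9.55,100],[0,0,0,-5.9,3,9.55,100]],
])

```text
time_s: 1.65
tcp_pos: [0.4375, 0.1048, 0.1192]
ee_rot: [[-0.99, -0.001, -0.143], [0.143, -0.001, -0.99], [0.001, -1.0, 0.001]]
wrist_force: [-0.4, 0.8, -0.3]
gripper_width: 1.0
```

```bash
python3 - <<'E'
from h import *
go(.438,.105,.06,82)
a=cap('top');b=cap('scene')
s=r.sense(); p=s['tcp_pos']; R=s['ee_rot']
tips=[p+R[:,1]*.011+R[:,2]*d for d in(-.0435,.0435)]
for c,n,k in((a,'top',6),(b,'scene',6)):
    im=c['bgr'].copy(); ctr=proj(c,[.438,.105,.05]).round().astype(int)
    x0,y0=ctr-[55,45]; z=cv2.resize(im[y0:y0+90,x0:x0+110],None,fx=k,fy=k,interpolation=cv2.INTER_CUBIC)
    for t in tips:
        u=(proj(c,t)-[x0,y0]+.5)*k; cv2.drawMarker(z,tuple(int(v) for v in u),(0,255,0),cv2.MARKER_CROSS,14,1)
    cv2.imwrite(f'pics/g_{n}.png',z)
E
```

```text
yaw 82 rotvec [-0.0011  3.1376 -0.0011] deg 179.8 j6~-111
  yaw 262 rotvec [-0.0007 -0.0039  0.0007] deg 0.2 j6~69
shift cm [-0.0501  5.9161 -0.0271] now [0.4375 0.1048 0.1192] j [ 34.3  12.5 -32.4   0.  -45.2  47.5] t 1.65 F [-0.4024  0.8163 -0.2587] w 1.000
```

View pics/g_top.png

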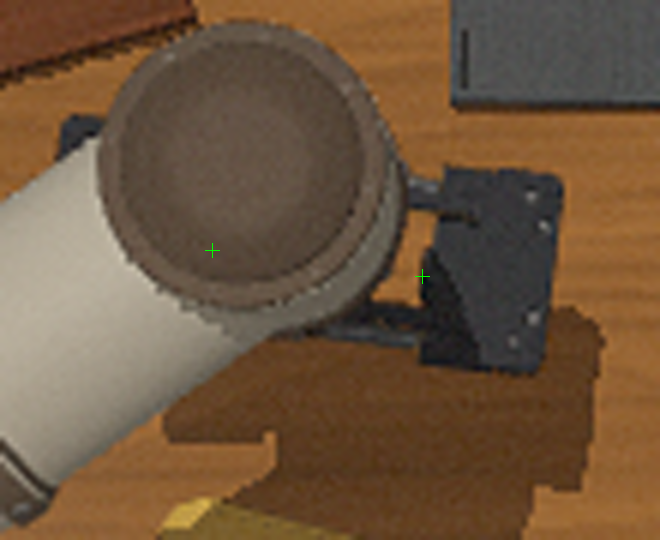

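View pics/g_scene.png

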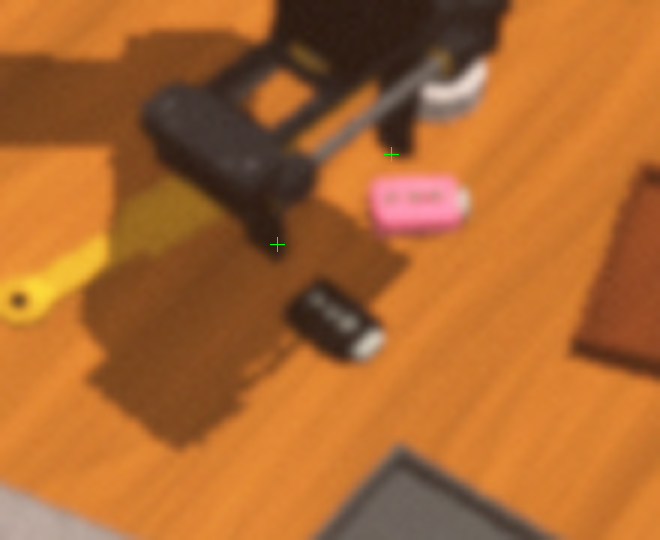

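Scene view: the predicted fingertips (crosses) are within about 1 px of the seen ones, and the fob lies below, between the jaws. Descending.

>>> step_arm([
  [[0,0,0,0,4,-0.2,100],[0,0,0,0,8,-0.2,100],[0,0,0,0,10.2,-0.2,100],[0,0,0,0,10.2,-0.2,100],[0,0,0,0,10.2,-0.2,100]],
])

```text
time_s: 2.17
tcp_pos: [0.4374, 0.1095, 0.0174]
ee_rot: [[-0.991, -0.001, -0.137], [0.137, -0.001, -0.991], [0.001, -1.0, 0.001]]
wrist_force: [0.7, 0.2, 0.0]
gripper_width: 0.999
```

```bash
python3 - <<'E'
from h import *
go(.438,.107,.016,82)
b=cap('scene'); crop(b,260,140,100,80,7,'g1.png')
E
```

```text
yaw 82 rotvec [ 0.0014 -3.139   0.0019] deg 179.9 j6~-112
  yaw 262 rotvec [-0.0012  0.0026  0.0009] deg 0.2 j6~68
shift cm [-0.0977  0.1442  0.2359] now [0.4374 0.1095 0.0174] j [ 34.8  22.7 -38.4   0.  -29.1  47.3] t 2.1667 F [0.6534 0.1908 0.0287] w 0.999
```

View pics/g1.png

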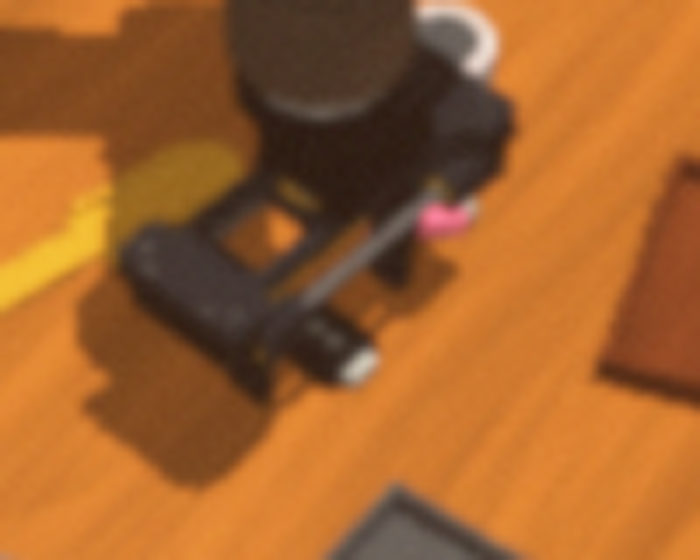

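Fob lies between the fingers (tips at (265,390) and (400,270)). Closing.

>>> step_arm([
  [[0,0,0,0,0,0,30],[0,0,0,0,0,0,20],[0,0,0,0,0,0,10],[0,0,0,0,0,0,10],[0,0,0,0,0,0,10]],
])

```text
time_s: 2.63
tcp_pos: [0.4379, 0.1086, 0.0182]
ee_rot: [[-0.99, 0.001, -0.139], [0.139, 0.001, -0.99], [-0.001, -1.0, -0.001]]
wrist_force: [-0.2, 0.7, 0.6]
gripper_width: 0.709
```

>>> step_arm([
  [[0,0,0,0,0,0,10],[0,0,0,0,0,0,10],[0,0,0,0,-0.5,0,10],[0,0,0,0,-3,0,10],[0,0,0,0,-5,0,10]],
])

```text
time_s: 3.05
tcp_pos: [0.4372, 0.1081, 0.0681]
ee_rot: [[-0.99, -0.002, -0.139], [0.139, -0.001, -0.99], [0.001, -1.0, 0.002]]
wrist_force: [0.5, -0.3, 0.5]
gripper_width: 0.323
```

```bash
python3 - <<'E'
from h import *
# dish centre ~ (.604,-.228); diameter along world y-ish: place fob_a at +y side; fob long axis along y => jaw yaw 0; 
go(.604,-.197,.06,0)
b=cap('scene'); crop(b,260,120,100,80,7,'g2.png')
E
```

```text
yaw 0 rotvec [ 0.0001 -1.7105  0.0024] deg 98.0 j6~-162
  yaw 180 rotvec [-0.0023  1.431   0.0001] deg 82.0 j6~18
shift cm [-20.769    0.8217  27.8829] now [0.4372 0.1081 0.0681] j [ 34.7  17.2 -35.7   0.  -37.2  47.3] t 3.05 F [ 0.5006 -0.3454  0.4662] w 0.323
```

View pics/g2.png

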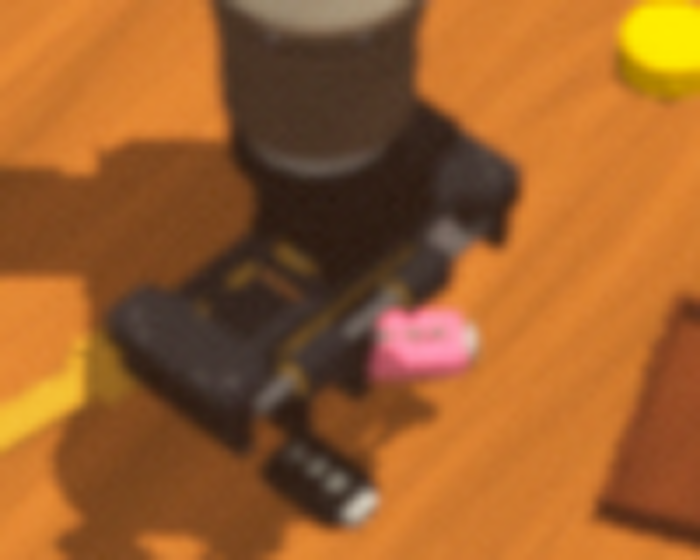

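Fob still on the table: the fingers close slowly, so I lifted too early. Reopening and going back down.

>>> step_arm([
  [[0,0,0,0,0,0,75],[0,0,0,0,0,0,75],[0,0,0,0,0,0,75],[0,0,0,0,0,0,75],[0,0,0,0,0,0,75]],
])

```text
time_s: 3.52
tcp_pos: [0.4371, 0.1081, 0.0668]
ee_rot: [[-0.99, -0.002, -0.139], [0.139, -0.001, -0.99], [0.001, -1.0, 0.001]]
wrist_force: [0.2, -0.1, -0.1]
gripper_width: 0.568
```

>>> step_arm([
  [[0,0,0,0,0,0,75],[0,0,0,0,1.5,0,75],[0,0,0,0,3,0,75],[0,0,0,0,5.2,0,75],[0,0,0,0,5.2,0,75]],
])

```text
time_s: 3.93
tcp_pos: [0.4352, 0.107, 0.0125]
ee_rot: [[-0.99, -0.007, -0.14], [0.14, -0.004, -0.99], [0.006, -1.0, 0.005]]
wrist_force: [-1.0, -0.1, -1.1]
gripper_width: 0.744
```

>>> step_arm([
  [[0,0,0,0,0,0,20],[0,0,0,0,0,0,10],[0,0,0,0,0,0,10],[0,0,0,0,0,0,10],[0,0,0,0,0,0,10]],
])

```text
time_s: 4.35
tcp_pos: [0.438, 0.1087, 0.0164]
ee_rot: [[-0.99, 0.002, -0.139], [0.139, 0.001, -0.99], [-0.001, -1.0, -0.001]]
wrist_force: [-0.2, -0.2, 0.7]
gripper_width: 0.454
```

>>> step_arm([
  [[0,0,0,0,0,0,10],[0,0,0,0,0,0,10],[0,0,0,0,0,0,10],[0,0,0,0,0,0,10],[0,0,0,0,0,0,10]],
])

```text
time_s: 4.77
tcp_pos: [0.4378, 0.1085, 0.0161]
ee_rot: [[-0.99, 0.001, -0.139], [0.139, 0.0, -0.99], [-0.001, -1.0, -0.0]]
wrist_force: [-0.9, -0.5, 7.0]
gripper_width: 0.388
```

>>> step_arm([
  [[0,0,0,0,-1,0,10],[0,0,0,0,-2.5,0,10],[0,0,0,0,-4,0,10],[0,0,0,0,-5,0,10],[0,0,0,0,-5,0,10]],
])

```text
time_s: 5.18
tcp_pos: [0.4388, 0.1092, 0.0673]
ee_rot: [[-0.99, 0.004, -0.139], [0.139, 0.002, -0.99], [-0.004, -1.0, -0.003]]
wrist_force: [0.0, 0.3, -1.3]
gripper_width: 0.389
```

```bash
python3 - <<'E'
from h import *
go(.604,-.196,.065,0)
b=cap('scene'); crop(b,260,120,100,80,7,'g3.png')
E
```

```text
yaw 0 rotvec [-0.0009 -1.7101 -0.0052] deg 98.0 j6~-162
  yaw 180 rotvec [ 0.005   1.4314 -0.0008] deg 82.0 j6~18
shift cm [-20.6003   0.2213  27.9316] now [0.4388 0.1092 0.0673] j [ 34.7  17.3 -35.8   0.  -36.7  47.3] t 5.1833 F [ 0.0297  0.2986 -1.3435] w 0.389
```

View pics/g3.png

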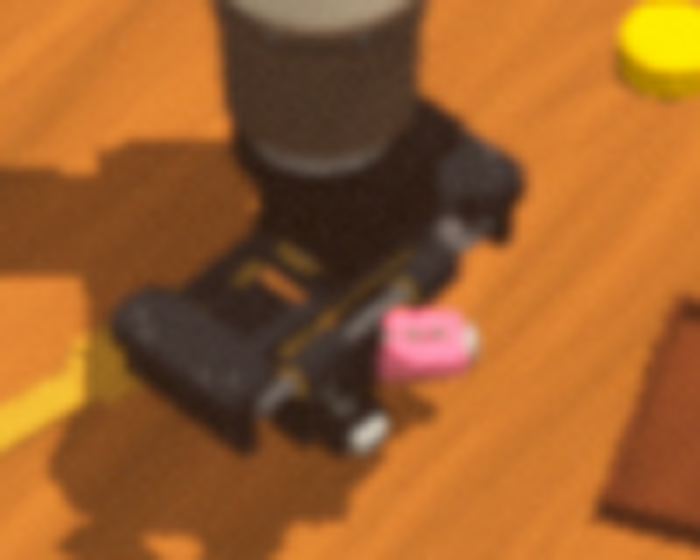

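Fob held (width 0.388 ≈ 34 mm), steel end visible. I'll use the dish diameter along world x, which needs little turning.

```bash
python3 - <<'E'
from h import *
go(.572,-.228,.065,90)
E
```

```text
yaw 90 rotvec [0.003  3.0017 0.0025] deg 172.0 j6~-68
  yaw 270 rotvec [ 0.0017 -0.1399 -0.002 ] deg 8.0 j6~112
shift cm [-17.9607   0.1     31.4838] now [0.438  0.1088 0.0662] j [ 34.7  17.4 -35.8  -0.  -36.6  47.3] t 5.2333 F [ 0.3222 -0.2608 -1.0392] w 0.385
```

>>> step_arm([
  [[0,-0.03,0,-1.6,0,2.8,10],[0,-0.06,0,-3.6,0,6.3,10],[0,-0.09,0,-5.6,0,9.8,10],[0,-0.12,0,-7.6,0,13.3,10],[0,-0.14,0,-9.6,0,16.8,10]],
])

```text
time_s: 5.65
tcp_pos: [0.5089, -0.073, 0.0643]
ee_rot: [[-1.0, -0.002, 0.002], [-0.002, -0.0, -1.0], [0.002, -1.0, 0.0]]
wrist_force: [1.1, 0.5, -0.3]
gripper_width: 0.387
```

```bash
python3 - <<'E'
from h import *
go(.572,-.228,.065,90)
E
```

```text
yaw 90 rotvec [ 0.0032 -3.1396  0.0001] deg 179.9 j6~-68
  yaw 270 rotvec [-0.0001  0.002   0.002 ] deg 0.2 j6~112
shift cm [-6.279  -0.0791 15.509 ] now [ 0.5089 -0.073   0.0643] j [  9.9  22.6 -27.2  -0.  -40.3  80.2] t 5.65 F [ 1.087   0.5095 -0.2504] w 0.387
```

>>> step_arm([
  [[0,0,0,-1.3,0,3.3,10],[0,0,0,-2.7,0,6.7,10],[0,0,0,-4.1,0,10.1,10],[0,0,0,-5.4,0,13.3,10],[0,0,0,-6.3,0,15.5,10]],
])

```text
time_s: 6.07
tcp_pos: [0.5723, -0.2291, 0.0637]
ee_rot: [[-1.0, -0.002, -0.002], [0.002, 0.0, -1.0], [0.002, -1.0, -0.0]]
wrist_force: [0.8, 0.5, -0.1]
gripper_width: 0.386
```

>>> step_arm([
  [[0,0,0,0,0,0,10],[0,0,0,0,0.5,0,10],[0,0,0,0,1.5,0,10],[0,0,0,0,2.5,0,10],[0,0,0,0,2.5,0,10]],
])

```text
time_s: 6.48
tcp_pos: [0.5697, -0.2247, 0.0372]
ee_rot: [[-1.0, -0.006, 0.001], [-0.001, 0.002, -1.0], [0.006, -1.0, -0.002]]
wrist_force: [-0.4, 1.0, -1.0]
gripper_width: 0.386
```

```bash
python3 - <<'E'
from h import *
go(.572,-.228,.021,90)
b=cap('scene'); crop(b,230,240,110,90,7,'g4.png')
E
```

```text
yaw 90 rotvec [ 0.01   -3.1407 -0.0025] deg 179.9 j6~-68
  yaw 270 rotvec [0.0016 0.0009 0.0064] deg 0.4 j6~112
shift cm [-0.2408  1.618   0.3302] now [ 0.5697 -0.2247  0.0372] j [ -6.4  32.3 -14.   -0.1 -44.   96.5] t 6.4833 F [-0.3838  0.9835 -1.025 ] w 0.386
```

View pics/g4.png

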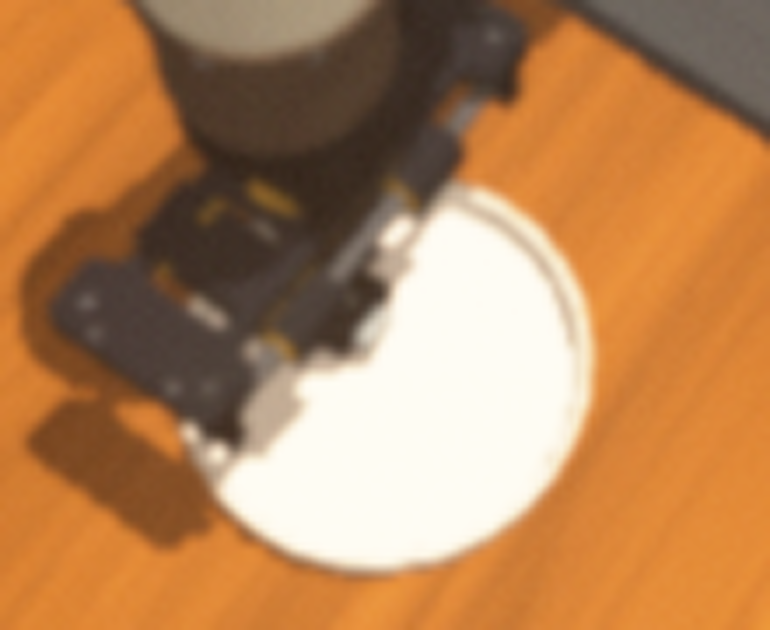

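Fob is held over the near half of the dish, its steel end just short of the centre. Lowering the last 16 mm.

>>> step_arm([
  [[0,0,0,-0.2,0.5,0.1,10],[0,0,0,-0.2,1,0.2,10],[0,0,0,-0.2,1.3,0.2,10],[0,0,0,-0.2,1.5,0.2,10],[0,0,0,-0.2,1.6,0.2,10]],
])

```text
time_s: 6.95
tcp_pos: [0.5741, -0.2282, 0.0242]
ee_rot: [[-1.0, -0.0, 0.0], [-0.0, 0.0, -1.0], [0.0, -1.0, -0.0]]
wrist_force: [-0.8, -0.2, -0.2]
gripper_width: 0.39
```

>>> step_arm([
  [[0,0,0,0,0,0,10],[0,0,0,0,0,0,10],[0,0,0,0,0,0,10],[0,0,0,0,0,0,10],[0,0,0,0,0,0,10]],
])

```text
time_s: 7.37
tcp_pos: [0.5743, -0.2284, 0.0248]
ee_rot: [[-1.0, 0.0, 0.0], [-0.0, -0.0, -1.0], [-0.0, -1.0, 0.0]]
wrist_force: [0.3, -0.3, -0.1]
gripper_width: 0.386
```

>>> step_arm([
  [[0,0,0,0,0.1,0,10],[0,0,0,0,0.2,0,10],[0,0,0,0,0.3,0,10],[0,0,0,0,0.4,0,10],[0,0,0,0,0.4,0,10]],
])

```text
time_s: 7.78
tcp_pos: [0.5742, -0.2283, 0.0203]
ee_rot: [[-1.0, -0.0, 0.0], [-0.0, -0.0, -1.0], [0.0, -1.0, 0.0]]
wrist_force: [-0.0, -0.3, -0.2]
gripper_width: 0.384
```

>>> step_arm([
  [[0,0,0,0,0,0,10],[0,0,0,0,0,0,10],[0,0,0,0,0,0,10],[0,0,0,0,0,0,10],[0,0,0,0,0,0,10]],
])

```text
time_s: 8.2
tcp_pos: [0.5742, -0.2283, 0.0206]
ee_rot: [[-1.0, 0.0, 0.0], [-0.0, -0.0, -1.0], [-0.0, -1.0, 0.0]]
wrist_force: [-0.0, -0.4, -0.1]
gripper_width: 0.386
```

>>> step_arm([
  [[0,0,0,0,0.1,0,10],[0,0,0,0,0.1,0,10],[0,0,0,0,0.1,0,10],[0,0,0,0,0.1,0,40],[0,0,0,0,0.1,0,60]],
])

```text
time_s: 8.62
tcp_pos: [0.5743, -0.2283, 0.0194]
ee_rot: [[-1.0, 0.0, 0.0], [-0.0, 0.0, -1.0], [-0.0, -1.0, -0.0]]
wrist_force: [-0.7, 0.2, -0.4]
gripper_width: 0.427
```

>>> step_arm([
  [[0,0,0,0,0,0,65],[0,0,0,0,0,0,65],[0,0,0,0,0,0,65],[0,0,0,0,0,0,65],[0,0,0,0,0,0,65]],
])

```text
time_s: 9.03
tcp_pos: [0.5742, -0.2283, 0.0194]
ee_rot: [[-1.0, -0.0, 0.0], [-0.0, 0.0, -1.0], [0.0, -1.0, -0.0]]
wrist_force: [-0.1, -0.2, 0.0]
gripper_width: 0.639
```

>>> step_arm([
  [[0,0,0,0,-1,0,65],[0,0,0,0,-4,0,80],[0,0,0,0,-7,0,100],[0,0,0,0,-10,0,100],[0,0,0,0,-10,0,100]],
])

```text
time_s: 9.45
tcp_pos: [0.5785, -0.2295, 0.1276]
ee_rot: [[-1.0, 0.014, 0.002], [-0.002, -0.004, -1.0], [-0.014, -1.0, 0.004]]
wrist_force: [1.0, -0.3, 0.6]
gripper_width: 0.87
```

```bash
python3 - <<'E'
from h import *
go(.520,-.456,.12,146)
b=cap('scene'); crop(b,180,240,160,120,5,'g5.png')
E
```

```text
yaw 146 rotvec [ 0.0124  2.1661 -0.0122] deg 124.1 j6~7
  yaw 326 rotvec [-0.0103 -0.9754 -0.0106] deg 55.9 j6~-173
shift cm [ 5.9011  0.7701 22.6356] now [ 0.5785 -0.2295  0.1276] j [ -6.7  26.5  -8.7   0.2 -54.   96.7] t 9.45 F [ 1.0062 -0.2613  0.5982] w 0.870
```

View pics/g5.png

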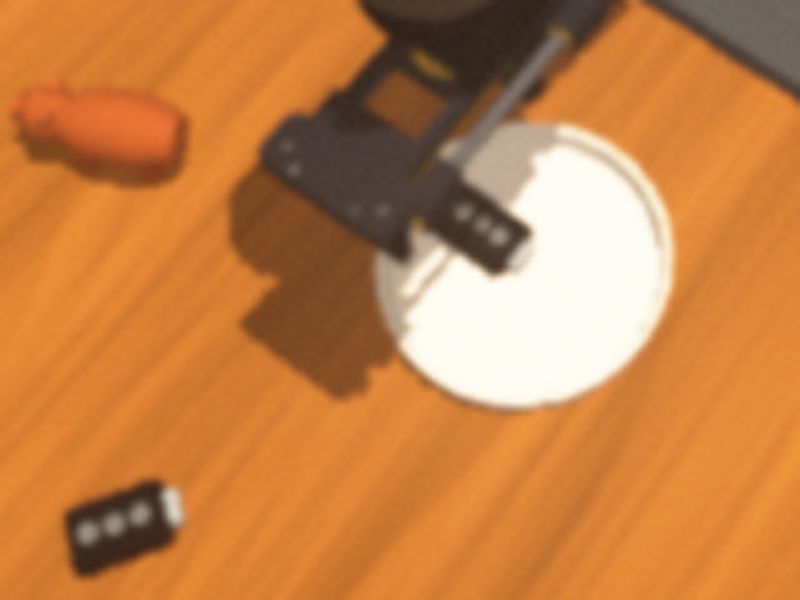

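Fob is flat in the dish, steel end at its centre (525,255). The other fob is at (120,525). Moving there with the 124° turn that joint 6 allows.

>>> step_arm([
  [[0,0.12,0,1,0,4,100],[0,0.24,0,2,0,8,100],[0,0.36,0,3,0,12,100],[0,0.48,0,4.5,0.3,17,100],[0,0.6,0,5.9,0.7,21,100]],
])

```text
time_s: 9.92
tcp_pos: [0.5183, -0.429, 0.1134]
ee_rot: [[-0.822, -0.0, -0.569], [0.569, 0.0, -0.822], [0.0, -1.0, -0.0]]
wrist_force: [0.7, -0.3, -0.0]
gripper_width: 0.998
```

```bash
python3 - <<'E'
from h import *
go(.520,-.456,.12,146)
E
```

```text
yaw 146 rotvec [-0.      1.5591  0.0001] deg 89.3 j6~7
  yaw 326 rotvec [ 0.0001 -1.5825  0.    ] deg 90.7 j6~-173
shift cm [-1.6748 -0.6613  2.1287] now [ 0.5183 -0.429   0.1134] j [-25.9  32.1  -1.   -0.  -56.9  81.2] t 9.9167 F [ 0.709  -0.2869 -0.0032] w 0.998
```

>>> step_arm([
  [[0,0.12,0,-0.5,-0.2,0.6,100],[0,0.24,0,-1,-0.4,1.2,100],[0,0.36,0,-1.7,-0.6,2.1,100],[0,0.48,0,-1.7,-0.6,2.1,100],[0,0.6,0,-1.7,-0.6,2.1,100]],
])

```text
time_s: 10.33
tcp_pos: [0.5204, -0.4549, 0.1186]
ee_rot: [[-0.356, -0.001, -0.935], [0.935, 0.001, -0.356], [0.001, -1.0, 0.001]]
wrist_force: [-0.1, 0.1, 0.3]
gripper_width: 0.999
```

>>> step_arm([
  [[0,0.12,0,0,0,0,100],[0,0.24,0,0,0,0,100],[0,0.36,0,0,0,0,100],[0,0.48,0,0,0,0,100],[0,0.6,0,0,0,0,100]],
])

```text
time_s: 10.75
tcp_pos: [0.5206, -0.454, 0.1187]
ee_rot: [[0.233, -0.002, -0.972], [0.972, 0.001, 0.233], [0.001, -1.0, 0.002]]
wrist_force: [0.2, 0.4, -0.7]
gripper_width: 1.0
```

>>> step_arm([
  [[0,0.12,0,0,0,0,100],[0,0.24,0,0,0,0,100],[0,0.36,0,0,0,0,100],[0,0.36,0,0,0,0,100],[0,0.36,0,0,0,0,100]],
])

```text
time_s: 11.17
tcp_pos: [0.5208, -0.4541, 0.119]
ee_rot: [[0.553, -0.001, -0.833], [0.833, 0.001, 0.553], [0.0, -1.0, 0.001]]
wrist_force: [0.1, 0.4, 0.2]
gripper_width: 0.998
```

```bash
python3 - <<'E'
from h import *
go(.520,-.456,.017,146)
b=cap('scene'); crop(b,160,290,100,80,7,'g6.png')
E
```

```text
yaw 146 rotvec [-0.0012  0.0074  0.0001] deg 0.4 j6~7
  yaw 326 rotvec [ 0.0001 -3.1342  0.002 ] deg 179.6 j6~-173
shift cm [-0.2    10.1968 -0.0498] now [ 0.5208 -0.4541  0.119 ] j [-27.7  33.4   2.4  -0.  -59.   -5.8] t 11.1667 F [0.1128 0.448  0.2448] w 0.998
```

View pics/g6.png

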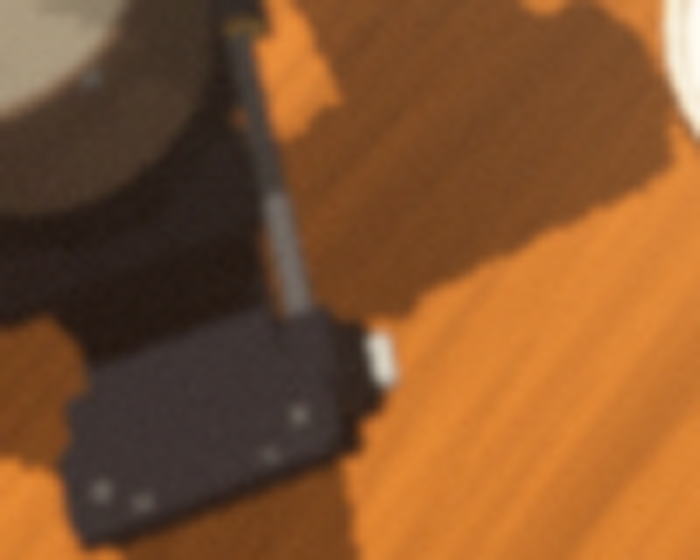

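Gripper aligned with the fob (steel end at (380,360)). Descending and closing.

>>> step_arm([
  [[0,0,0,-0.2,3,0,100],[0,0,0,-0.2,6,0,100],[0,0,0,-0.2,8.5,0,100],[0,0,0,-0.2,10,0,100],[0,0,0,-0.2,10.2,0,80]],
])

```text
time_s: 11.63
tcp_pos: [0.5176, -0.4545, 0.0132]
ee_rot: [[0.555, -0.007, -0.832], [0.832, 0.005, 0.555], [0.0, -1.0, 0.008]]
wrist_force: [-0.7, 0.6, -1.0]
gripper_width: 0.974
```

>>> step_arm([
  [[0,0,0,0,0,0,50],[0,0,0,0,0,0,10],[0,0,0,0,0,0,10],[0,0,0,0,0,0,10],[0,0,0,0,0,0,10]],
])

```text
time_s: 12.05
tcp_pos: [0.5207, -0.4564, 0.019]
ee_rot: [[0.555, 0.002, -0.832], [0.832, -0.001, 0.555], [0.0, -1.0, -0.002]]
wrist_force: [-0.2, -0.7, 0.4]
gripper_width: 0.632
```

>>> step_arm([
  [[0,0,0,0,0,0,10],[0,0,0,0,0,0,10],[0,0,0,0,0,0,10],[0,0,0,0,0,0,10],[0,0,0,0,0,0,10]],
])

```text
time_s: 12.47
tcp_pos: [0.5202, -0.4562, 0.0179]
ee_rot: [[0.555, 0.0, -0.832], [0.832, -0.0, 0.555], [-0.0, -1.0, -0.001]]
wrist_force: [0.1, 0.2, 2.1]
gripper_width: 0.392
```

>>> step_arm([
  [[0,0,0,0,0,0,10],[0,0,0,0,0,0,10],[0,0,0,0,0,0,10],[0,0,0,0,0,0,10],[0,0,0,0,0,0,10]],
])

```text
time_s: 12.88
tcp_pos: [0.5202, -0.4562, 0.0179]
ee_rot: [[0.555, 0.001, -0.832], [0.832, -0.0, 0.555], [-0.0, -1.0, -0.001]]
wrist_force: [-0.5, -0.0, 3.6]
gripper_width: 0.384
```

>>> step_arm([
  [[0,0,0,0,-1,0,10],[0,0,0,0,-2.5,0,10],[0,0,0,0,-4,0,10],[0,0,0,0,-4.7,0,10],[0,0,0,0,-4.7,0,10]],
])

```text
time_s: 13.3
tcp_pos: [0.5209, -0.4567, 0.0668]
ee_rot: [[0.555, 0.003, -0.832], [0.832, -0.002, 0.555], [0.0, -1.0, -0.004]]
wrist_force: [-0.4, -0.3, -1.3]
gripper_width: 0.39
```

```bash
python3 - <<'E'
from h import *
go(.637,-.229,.065,90)
b=cap('scene'); crop(b,160,230,200,140,4,'g7.png')
d=(b['bgr']); m=(d.max(2)<0)
h=cv2.cvtColor(d,cv2.COLOR_BGR2HSV); 
E
```

```text
yaw 90 rotvec [0.0034 0.9819 0.0019] deg 56.3 j6~-70
  yaw 270 rotvec [ 0.0022 -2.1596 -0.0039] deg 123.7 j6~110
shift cm [25.3797  0.1694  2.9931] now [ 0.5209 -0.4567  0.0668] j [-27.9  36.4  -0.4   0.  -52.9  -5.9] t 13.3 F [-0.4477 -0.2713 -1.3144] w 0.390
```

View pics/g7.png

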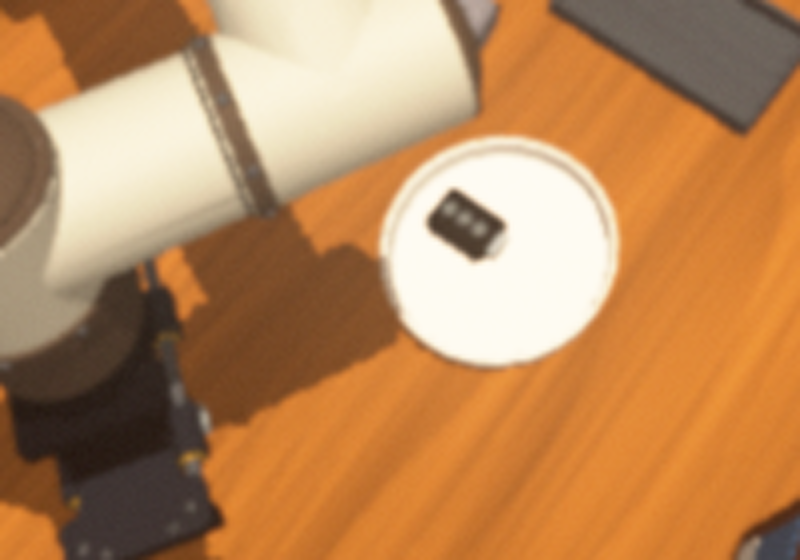

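Fob b is gripped (0.39). Fob a lies in the dish from (445,215) to its steel end at (497,245), dish centre (500,251). Placing the second one end to end at x≈0.64.

>>> step_arm([
  [[0,0.12,0,2,0,0.3,10],[0,0.24,0,5,0,0.6,10],[0,0.36,0,8,0,0.9,10],[0,0.48,0,11,0,1.3,10],[0,0.6,0,14,0,1.6,10]],
])

```text
time_s: 13.77
tcp_pos: [0.5839, -0.3292, 0.063]
ee_rot: [[0.931, -0.003, -0.366], [0.366, 0.001, 0.931], [-0.002, -1.0, 0.002]]
wrist_force: [0.3, 0.2, -0.7]
gripper_width: 0.385
```

```bash
python3 - <<'E'
from h import *
go(.640,-.231,.065,90)
E
```

```text
yaw 90 rotvec [-0.0017  0.375  -0.0024] deg 21.5 j6~-70
  yaw 270 rotvec [-0.0033 -2.7666  0.0024] deg 158.5 j6~110
shift cm [ 8.8197 -0.1994  7.0836] now [ 0.5839 -0.3292  0.063 ] j [-15.6  35.   -4.   -0.  -51.2 -52.9] t 13.7667 F [ 0.3266  0.1825 -0.6576] w 0.385
```

>>> step_arm([
  [[0,0.12,0,2.6,0,2.1,10],[0,0.24,0,5.2,0,4.2,10],[0,0.375,0,7.5,0,6,10],[0,0.375,0,8.8,0,7.1,10],[0,0.375,0,8.8,0,7.1,10]],
])

```text
time_s: 14.18
tcp_pos: [0.6408, -0.2284, 0.0631]
ee_rot: [[1.0, -0.001, -0.011], [0.011, 0.001, 1.0], [-0.001, -1.0, 0.001]]
wrist_force: [0.0, -0.4, -0.6]
gripper_width: 0.387
```

>>> step_arm([
  [[0,0,0,0,0,0,10],[0,0,0,0,0.8,0,10],[0,0,0,0,1.6,0,10],[0,0,0,0,2,0,10],[0,0,0,0,2,0,10]],
])

```text
time_s: 14.6
tcp_pos: [0.6379, -0.2328, 0.0423]
ee_rot: [[1.0, -0.004, -0.005], [0.005, 0.001, 1.0], [-0.004, -1.0, 0.001]]
wrist_force: [-0.4, 0.2, 0.3]
gripper_width: 0.385
```

```bash
python3 - <<'E'
from h import *
go(.640,-.231,.022,90)
b=cap('scene'); crop(b,230,230,120,90,6,'g8.png')
E
```

```text
yaw 90 rotvec [-0.0009  0.005  -0.004 ] deg 0.4 j6~-70
  yaw 270 rotvec [-0.0063 -3.1366  0.0014] deg 179.7 j6~110
shift cm [0.2234 2.0243 0.1804] now [ 0.6379 -0.2328  0.0423] j [ -6.5  37.   -3.4  -0.  -49.8 -83.2] t 14.6 F [-0.3565  0.1745  0.3497] w 0.385
```

View pics/g8.png

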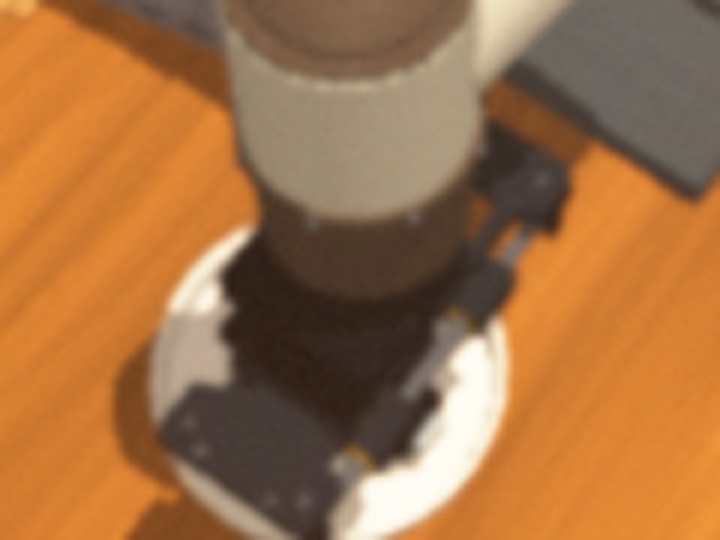

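>>> step_arm([
  [[0,0,0,0,0.5,0,10],[0,0,0,0,1,0,10],[0,0,0,0,1.5,0,10],[0,0,0,0,1.9,0,10],[0,0,0,0,1.9,0,10]],
])

```text
time_s: 15.07
tcp_pos: [0.6389, -0.2319, 0.0242]
ee_rot: [[1.0, -0.002, -0.007], [0.007, 0.001, 1.0], [-0.002, -1.0, 0.001]]
wrist_force: [-0.9, 0.3, -0.9]
gripper_width: 0.386
```

>>> step_arm([
  [[0,0,0,0,0,0,10],[0,0,0,0,0,0,10],[0,0,0,0,0,0,10],[0,0,0,0,0,0,10],[0,0,0,0,0,0,10]],
])

```text
time_s: 15.48
tcp_pos: [0.6399, -0.2321, 0.0258]
ee_rot: [[1.0, 0.0, -0.007], [0.007, -0.0, 1.0], [0.0, -1.0, -0.0]]
wrist_force: [-0.1, -0.6, -0.3]
gripper_width: 0.382
```

>>> step_arm([
  [[0,0,0,0,0.1,0,10],[0,0,0,0,0.2,0,10],[0,0,0,0,0.3,0,10],[0,0,0,0,0.4,0,10],[0,0,0,0,0.4,0,10]],
])

```text
time_s: 15.9
tcp_pos: [0.6397, -0.2321, 0.0219]
ee_rot: [[1.0, -0.0, -0.007], [0.007, -0.0, 1.0], [-0.0, -1.0, -0.0]]
wrist_force: [-1.3, -0.1, 2.5]
gripper_width: 0.389
```

>>> step_arm([
  [[0,0,0,0,0.05,0,10],[0,0,0,0,0.05,0,10],[0,0,0,0,0.05,0,30],[0,0,0,0,0.05,0,65],[0,0,0,0,0.05,0,65]],
])

```text
time_s: 16.32
tcp_pos: [0.6399, -0.2321, 0.0209]
ee_rot: [[1.0, 0.001, -0.007], [0.007, 0.0, 1.0], [0.001, -1.0, 0.0]]
wrist_force: [0.5, -0.3, -0.4]
gripper_width: 0.468
```

>>> step_arm([
  [[0,0,0,0,0,0,65],[0,0,0,0,0,0,65],[0,0,0,0,0,0,65],[0,0,0,0,0,0,65],[0,0,0,0,0,0,65]],
])

```text
time_s: 16.73
tcp_pos: [0.6397, -0.2321, 0.0209]
ee_rot: [[1.0, -0.0, -0.007], [0.007, 0.0, 1.0], [-0.0, -1.0, 0.0]]
wrist_force: [-0.3, -0.6, -0.7]
gripper_width: 0.646
```

>>> step_arm([
  [[0,0,0,0,-1,0,65],[0,0,0,0,-4,0,80],[0,0,0,0,-7,0,100],[0,0,0,0,-10,0,100],[0,0,0,0,-10,0,100]],
])

```text
time_s: 17.15
tcp_pos: [0.6439, -0.2334, 0.1299]
ee_rot: [[1.0, 0.014, -0.008], [0.009, -0.004, 1.0], [0.014, -1.0, -0.004]]
wrist_force: [1.3, -0.2, 1.6]
gripper_width: 0.871
```

```bash
python3 - <<'E'
from h import *
go(.426,-.107,.12,99)
b=cap('scene'); crop(b,210,180,180,140,4,'g9.png')
E
```

```text
yaw 99 rotvec [ 0.0054 -0.1486  0.0134] deg 8.6 j6~-67
  yaw 279 rotvec [-0.02    2.9929  0.0082] deg 171.5 j6~113
shift cm [-21.6887   0.6314  12.8256] now [ 0.6439 -0.2334  0.1299] j [ -6.4  31.9   1.2   0.2 -58.5 -83.3] t 17.15 F [ 1.2889 -0.2403  1.5623] w 0.871
```

View pics/g9.png

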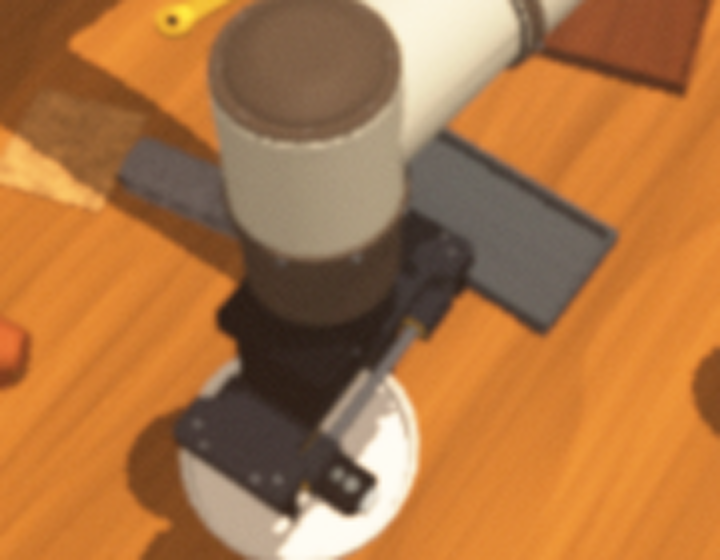

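Both fobs in the dish (second at (345,483)). Next the case.

>>> step_arm([
  [[0,-0.05,0,-3.3,0,2,100],[0,-0.1,0,-6.6,0,4,100],[0,-0.149,0,-10,0,6,100],[0,-0.149,0,-13.5,0,8,100],[0,-0.149,0,-17,0,10,100]],
])

```text
time_s: 17.62
tcp_pos: [0.4669, -0.1326, 0.1206]
ee_rot: [[0.988, -0.001, -0.155], [0.155, 0.0, 0.988], [-0.001, -1.0, 0.0]]
wrist_force: [-0.3, 1.0, 0.5]
gripper_width: 0.999
```

```bash
python3 - <<'E'
from h import *
go(.426,-.107,.12,99)
E
```

```text
yaw 99 rotvec [-0.0002 -0.0018 -0.0009] deg 0.1 j6~-67
  yaw 279 rotvec [ 0.0014  3.1398 -0.0003] deg 179.9 j6~113
shift cm [-3.6411  0.0668  3.1645] now [ 0.4669 -0.1326  0.1206] j [  3.4  15.5 -27.7  -0.  -46.8 -84.5] t 17.6167 F [-0.2793  1.0286  0.4645] w 0.999
```

>>> step_arm([
  [[0,0,0,-1.2,0,1,100],[0,0,0,-2.4,0,2,100],[0,0,0,-3.6,0,3.2,100],[0,0,0,-3.6,1,3.2,100],[0,0,0,-3.6,2,3.2,100]],
])

```text
time_s: 18.03
tcp_pos: [0.4279, -0.1067, 0.1016]
ee_rot: [[0.988, 0.002, -0.156], [0.156, 0.0, 0.988], [0.002, -1.0, 0.0]]
wrist_force: [0.9, -0.0, -0.2]
gripper_width: 1.002
```

```bash
python3 - <<'E'
from h import *
go(.426,-.107,.025,99)
b=cap('scene'); crop(b,200,170,120,90,6,'g10.png')
s=r.sense(); p=s['tcp_pos']; R=s['ee_rot']
E
```

```text
yaw 99 rotvec [-0.     -0.0002  0.0018] deg 0.1 j6~-67
  yaw 279 rotvec [-0.0029  3.1414 -0.    ] deg 180.0 j6~113
shift cm [-0.2103  7.6558  0.0047] now [ 0.4279 -0.1067  0.1016] j [  7.2  13.2 -34.9  -0.  -41.9 -88.2] t 18.0333 F [ 0.9337 -0.0377 -0.1999] w 1.002
```

View pics/g10.png

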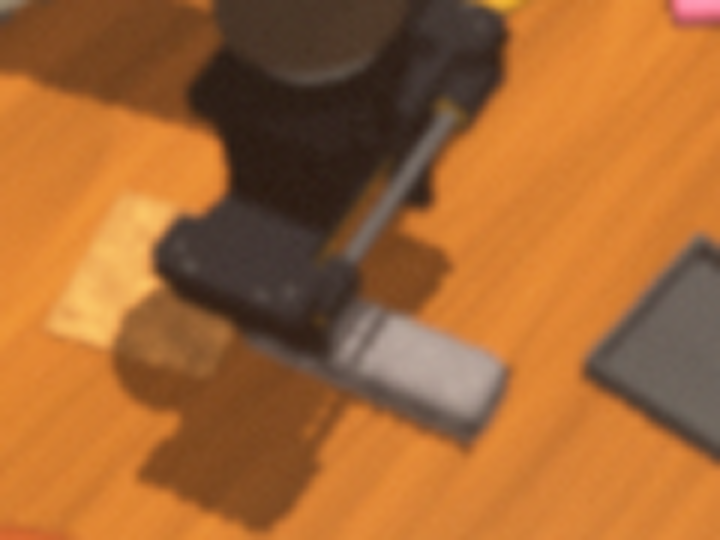

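Gripper aligned across the case's middle. Descending to TCP 26 mm, so the tips stay above the tray walls later.

>>> step_arm([
  [[0,0,0,-0.1,2,0,100],[0,0,0,-0.1,4,0,100],[0,0,0,-0.1,6,0,100],[0,0,0,-0.1,7.2,0,100],[0,0,0,-0.1,7.5,0,100]],
])

```text
time_s: 18.5
tcp_pos: [0.426, -0.1076, 0.0243]
ee_rot: [[0.988, -0.005, -0.155], [0.155, -0.0, 0.988], [-0.005, -1.0, 0.0]]
wrist_force: [-0.0, -0.3, -0.2]
gripper_width: 1.002
```

>>> step_arm([
  [[0,0,0,0,0,0,60],[0,0,0,0,0,0,20],[0,0,0,0,0,0,20],[0,0,0,0,0,0,20],[0,0,0,0,0,0,20]],
])

```text
time_s: 18.92
tcp_pos: [0.428, -0.1073, 0.0268]
ee_rot: [[0.988, 0.002, -0.155], [0.155, 0.0, 0.988], [0.002, -1.0, -0.0]]
wrist_force: [0.1, 0.1, -0.2]
gripper_width: 0.705
```

>>> step_arm([
  [[0,0,0,0,0,0,20],[0,0,0,0,0,0,20],[0,0,0,0,0,0,20],[0,0,0,0,0,0,20],[0,0,0,0,0,0,20]],
])

```text
time_s: 19.33
tcp_pos: [0.4276, -0.1074, 0.0262]
ee_rot: [[0.988, 0.0, -0.155], [0.155, -0.0, 0.988], [0.0, -1.0, -0.0]]
wrist_force: [-0.7, 0.5, 2.2]
gripper_width: 0.456
```

>>> step_arm([
  [[0,0,0,0,0,0,20],[0,0,0,0,0,0,20],[0,0,0,0,0,0,20],[0,0,0,0,0,0,20],[0,0,0,0,0,0,20]],
])

```text
time_s: 19.75
tcp_pos: [0.4276, -0.1074, 0.0262]
ee_rot: [[0.988, 0.0, -0.155], [0.155, -0.0, 0.988], [0.0, -1.0, -0.0]]
wrist_force: [-0.6, 1.2, 4.4]
gripper_width: 0.453
```

>>> step_arm([
  [[0,0,0,0,-1,0,20],[0,0,0,0,-2.5,0,20],[0,0,0,0,-4,0,20],[0,0,0,0,-4.5,0,20],[0,0,0,0,-4.5,0,20]],
])

```text
time_s: 20.17
tcp_pos: [0.4281, -0.1073, 0.0717]
ee_rot: [[0.988, 0.002, -0.155], [0.155, 0.0, 0.988], [0.002, -1.0, -0.0]]
wrist_force: [-1.5, 0.3, -1.4]
gripper_width: 0.454
```

```bash
python3 - <<'E'
from h import *
go(.605,-.003,.071,88.5)
b=cap('scene'); crop(b,200,170,120,90,6,'g11.png')
E
```

```text
yaw 88.5 rotvec [-0.0002  0.1819  0.0025] deg 10.4 j6~-91
  yaw 268.5 rotvec [ 0.0037 -2.9597  0.0003] deg 169.6 j6~89
shift cm [19.0896  0.1166  7.5597] now [ 0.4281 -0.1073  0.0717] j [  7.2  16.  -36.8  -0.  -37.  -88.2] t 20.1667 F [-1.4841  0.3491 -1.4353] w 0.454
```

View pics/g11.png

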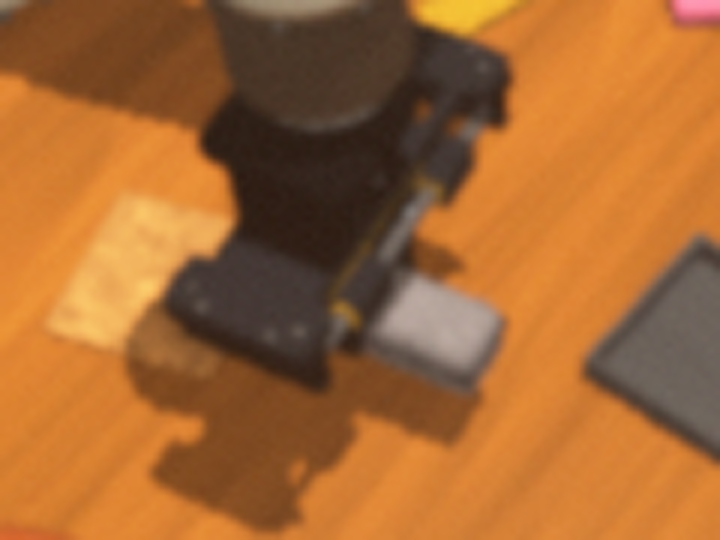

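```bash
python3 - <<'E'
from h import *
b=cap('scene')
for u,v in((505,322),(474,375)): 
    q=ray(b,(200+u/6,170+v/6),.078); print(q, (q-r.sense()['tcp_pos'])@r.sense()['ee_rot'])
E
```

```text
[ 0.4968 -0.0836  0.078 ] [ 0.0726 -0.0076  0.0126]
[ 0.5029 -0.116   0.078 ] [ 0.0737 -0.0077 -0.0203]
```

>>> step_arm([
  [[0,0.04,0,3,0,1.2,20],[0,0.08,0,6.5,0,2.6,20],[0,0.12,0,10,0,4,20],[0,0.15,0,13.5,0,5.3,20],[0,0.18,0,16.5,0,6.5,20]],
])

```text
time_s: 20.68
tcp_pos: [0.5817, -0.0165, 0.0694]
ee_rot: [[1.0, -0.002, 0.026], [-0.026, -0.0, 1.0], [-0.002, -1.0, -0.0]]
wrist_force: [0.7, -0.3, -1.7]
gripper_width: 0.459
```

```bash
python3 - <<'E'
from h import *
go(.605,-.003,.055,88.5)
E
```

```text
yaw 88.5 rotvec [ 0.0004  0.0007 -0.0017] deg 0.1 j6~-91
  yaw 268.5 rotvec [-0.0027 -3.1409 -0.0007] deg 180.0 j6~89
shift cm [2.2949 1.4339 1.4078] now [ 0.5817 -0.0165  0.0694] j [  14.3   27.5  -17.3   -0.   -45.4 -105.8] t 20.6833 F [ 0.677  -0.2659 -1.6602] w 0.459
```

Front end is 70–73 mm ahead of the TCP, so the case is gripped at its centre.

>>> step_arm([
  [[0,0,0,1.2,0,0.8,20],[0,0,0,2.3,0.3,1.4,20],[0,0,0,2.3,0.7,1.4,20],[0,0,0,2.3,1.2,1.4,20],[0,0,0,2.3,1.4,1.4,20]],
])

```text
time_s: 21.1
tcp_pos: [0.6016, -0.0047, 0.0548]
ee_rot: [[1.0, -0.005, 0.025], [-0.025, -0.001, 1.0], [-0.005, -1.0, -0.001]]
wrist_force: [-0.7, -0.3, -2.1]
gripper_width: 0.455
```

```bash
python3 - <<'E'
from h import *
go(.605,-.003,.031,88.5)
b=cap('scene'); crop(b,270,180,120,90,6,'g12.png')
a=cap('top'); crop(a,280,110,120,110,6,'g12t.png')
E
```

```text
yaw 88.5 rotvec [ 0.0008  0.0012 -0.0047] deg 0.3 j6~-91
  yaw 268.5 rotvec [-0.0073 -3.1404 -0.0012] deg 179.9 j6~89
shift cm [0.3461 2.3743 0.1797] now [ 0.6016 -0.0047  0.0548] j [  14.9   30.2  -14.9   -0.   -45.2 -106.3] t 21.1 F [-0.7029 -0.313  -2.0937] w 0.455
```

View pics/g12.png

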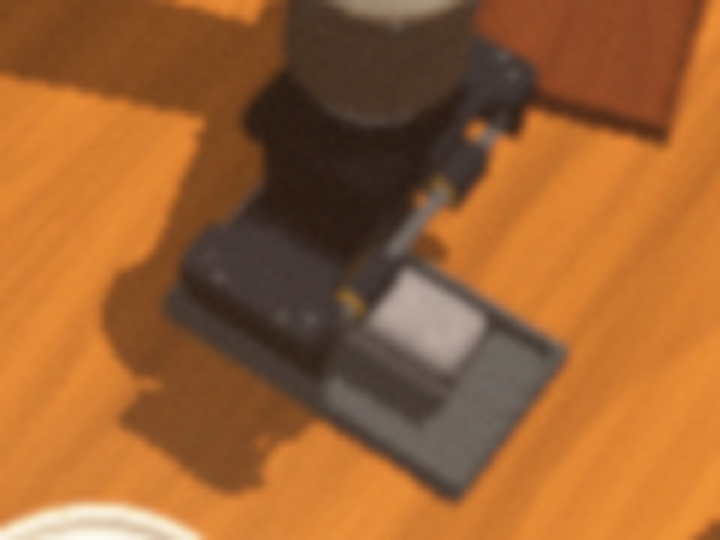

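View pics/g12t.png

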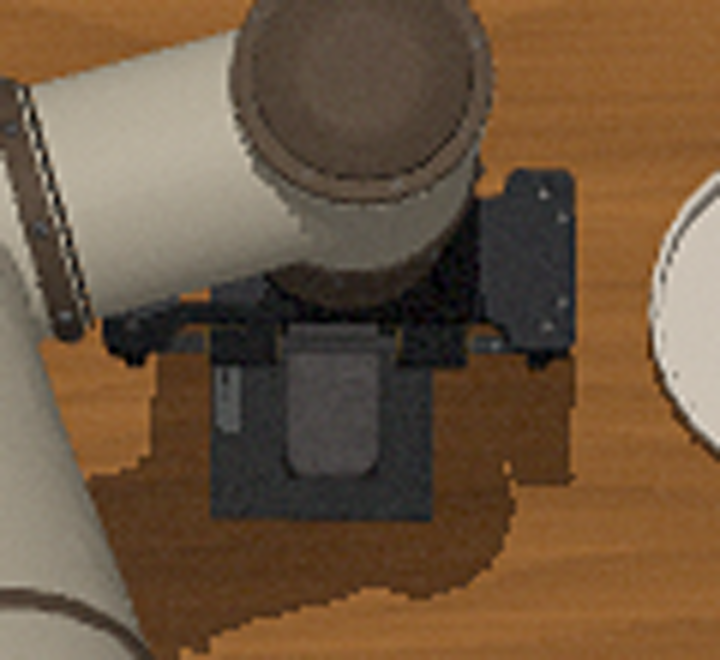

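Top view: case lies lengthwise over the tray, about 4 mm to the right (−y) of centre after parallax. I'll shift it +y 4 mm and +x 4 mm and lower it.

>>> step_arm([
  [[0,0,0,0.1,0,0.2,20],[0,0,0,0.3,0.5,0.4,20],[0,0,0,0.3,1,0.4,20],[0,0,0,0.3,1.5,0.4,20],[0,0,0,0.3,1.9,0.4,20]],
])

```text
time_s: 21.62
tcp_pos: [0.6065, -0.0002, 0.0373]
ee_rot: [[1.0, -0.001, 0.024], [-0.024, 0.0, 1.0], [-0.001, -1.0, -0.0]]
wrist_force: [0.7, -0.7, -0.9]
gripper_width: 0.456
```

>>> step_arm([
  [[0,0,0,0,0,0,20],[0,0,0,0,0,0,20],[0,0,0,0,0,0,20],[0,0,0,0,0,0,20],[0,0,0,0,0,0,20]],
])

```text
time_s: 22.03
tcp_pos: [0.607, -0.0001, 0.0383]
ee_rot: [[1.0, 0.001, 0.024], [-0.024, 0.0, 1.0], [0.001, -1.0, 0.0]]
wrist_force: [-0.4, 0.1, -0.6]
gripper_width: 0.455
```

>>> step_arm([
  [[0,0,0,0,0.2,0,20],[0,0,0,0,0.4,0,20],[0,0,0,0,0.6,0,20],[0,0,0,0,0.7,0,20],[0,0,0,0,0.7,0,20]],
])

```text
time_s: 22.45
tcp_pos: [0.6068, -0.0002, 0.0313]
ee_rot: [[1.0, -0.0, 0.024], [-0.024, -0.0, 1.0], [-0.0, -1.0, -0.0]]
wrist_force: [-0.9, 0.8, 1.4]
gripper_width: 0.457
```

>>> step_arm([
  [[0,0,0,0,0.05,0,20],[0,0,0,0,0.05,0,20],[0,0,0,0,0.05,0,20],[0,0,0,0,0.05,0,20],[0,0,0,0,0.05,0,20]],
])

```text
time_s: 22.87
tcp_pos: [0.6068, -0.0002, 0.0312]
ee_rot: [[1.0, 0.0, 0.024], [-0.024, -0.0, 1.0], [0.0, -1.0, -0.0]]
wrist_force: [-3.0, 0.4, 5.9]
gripper_width: 0.454
```

Contact with the tray floor (6 N). Releasing and rising.

>>> step_arm([
  [[0,0,0,0,0,0,55],[0,0,0,0,0,0,60],[0,0,0,0,0,0,60],[0,0,0,0,0,0,60],[0,0,0,0,0,0,60]],
])

```text
time_s: 23.28
tcp_pos: [0.6069, -0.0002, 0.0303]
ee_rot: [[1.0, -0.0, 0.024], [-0.024, -0.0, 1.0], [-0.0, -1.0, -0.0]]
wrist_force: [0.4, 0.7, 0.4]
gripper_width: 0.591
```

>>> step_arm([
  [[0,0,0,0,0,0,60],[0,0,0,0,0,0,60],[0,0,0,0,-1,0,60],[0,0,0,0,-3,0,60],[0,0,0,0,-5,0,60]],
])

```text
time_s: 23.7
tcp_pos: [0.6064, -0.0003, 0.081]
ee_rot: [[1.0, -0.002, 0.024], [-0.024, -0.001, 1.0], [-0.002, -1.0, -0.001]]
wrist_force: [0.0, 0.4, -0.4]
gripper_width: 0.599
```

>>> step_arm([
  [[0,0,0,0,-2,0,100],[0,0,0,0,-5,0,100],[0,0,0,0,-5,0,100],[0,0,0,0,-5,0,100],[0,0,0,0,-5,0,100]],
])

```text
time_s: 24.12
tcp_pos: [0.6065, -0.0001, 0.1309]
ee_rot: [[1.0, 0.0, 0.024], [-0.024, 0.0, 1.0], [0.0, -1.0, 0.0]]
wrist_force: [0.3, 0.4, -0.2]
gripper_width: 0.895
```

```bash
python3 - <<'E'
from h import *
go(.382,.294,.13,90)
print('box x axis 105/-75; jaw along box y = 15')
E
```

```text
yaw 90 rotvec [-0.0005 -0.0245  0.0003] deg 1.4 j6~-128
  yaw 270 rotvec [-0.0004  3.1171 -0.0007] deg 178.6 j6~52
shift cm [-23.1669   0.0993  28.8567] now [ 0.6065 -0.0001  0.1309] j [  15.3   25.3  -10.2   -0.   -54.5 -106.6] t 24.1167 F [ 0.2748  0.409  -0.2189] w 0.895
box x axis 105/-75; jaw along box y = 15
```

```bash
python3 - <<'E'
from h import *
go(.382,.293,.13,15)
a=cap('top'); crop(a,300,110,210,130,3.8,'g13t.png')
E
```

```text
yaw 15 rotvec [-0.0006  1.2845 -0.0001] deg 73.6 j6~158
  yaw 195 rotvec [-0.0001 -1.8571  0.0006] deg 106.4 j6~-22
shift cm [-23.1645   0.0993  28.7567] now [ 0.6065 -0.0001  0.1309] j [  15.3   25.3  -10.2   -0.   -54.5 -106.6] t 24.1167 F [ 0.2748  0.409  -0.2189] w 0.895
```

>>> step_arm([
  [[0,-0.12,0,-2,0,2.5,100],[0,-0.24,0,-4.3,0,5.3,100],[0,-0.36,0,-6.6,0,8.2,100],[0,-0.48,0,-8.9,0,11.1,100],[0,-0.6,0,-11.2,0,14,100]],
])

```text
time_s: 24.58
tcp_pos: [0.4964, 0.143, 0.1294]
ee_rot: [[0.836, -0.002, -0.549], [0.549, -0.001, 0.836], [-0.003, -1.0, 0.0]]
wrist_force: [0.6, 0.4, 0.8]
gripper_width: 0.995
```

```bash
python3 - <<'E'
from h import *
go(.382,.293,.13,15)
E
```

```text
yaw 15 rotvec [ 0.0026  1.89   -0.002 ] deg 108.3 j6~158
  yaw 195 rotvec [-0.0018 -1.2516 -0.0023] deg 71.7 j6~-22
shift cm [-1.3342 -0.059  18.8196] now [0.4964 0.143  0.1294] j [ 34.1  17.7 -22.8  -0.  -49.6 -90.8] t 24.5833 F [0.5521 0.4283 0.7746] w 0.995
```

View pics/g13t.png

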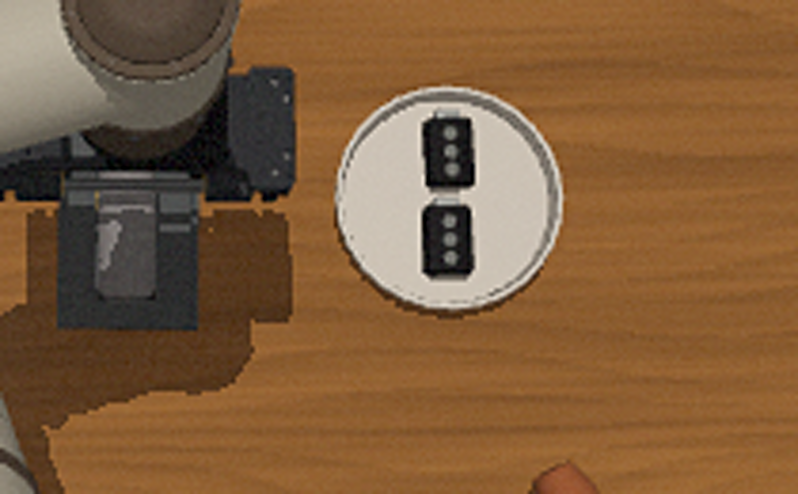

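Both fobs lie end to end in the dish; the case is in the tray. On to the near tin.

>>> step_arm([
  [[0,-0.12,0,-0.3,0,3.5,100],[0,-0.24,0,-0.6,0,7,100],[0,-0.36,0,-0.9,0,11,100],[0,-0.48,0,-1.3,0,15,100],[0,-0.6,0,-1.3,0,18.8,100]],
])

```text
time_s: 25.0
tcp_pos: [0.3827, 0.2933, 0.1296]
ee_rot: [[0.379, -0.002, -0.925], [0.925, -0.002, 0.379], [-0.003, -1.0, 0.001]]
wrist_force: [0.3, 1.5, 0.2]
gripper_width: 0.999
```

>>> step_arm([
  [[0,-0.12,0,0,0,0,100],[0,-0.24,0,0,0,0,100],[0,-0.36,0,0,0,0,100],[0,-0.48,0,0,0,0,100],[0,-0.6,0,0,0,0,100]],
])

```text
time_s: 25.42
tcp_pos: [0.3843, 0.2926, 0.1295]
ee_rot: [[-0.21, -0.002, -0.978], [0.978, -0.002, -0.21], [-0.002, -1.0, 0.002]]
wrist_force: [-0.1, -0.0, -0.0]
gripper_width: 0.999
```

```bash
python3 - <<'E'
from h import *
go(.382,.293,.07,15)
b=cap('scene'); crop(b,270,90,120,90,6,'g14.png')
E
```

```text
yaw 15 rotvec [ 0.0028  3.0912 -0.0033] deg 177.1 j6~158
  yaw 195 rotvec [-0.0021 -0.0504 -0.0018] deg 2.9 j6~-22
shift cm [0.0984 5.9457 0.2091] now [0.3843 0.2926 0.1295] j [ 56.6  14.7 -27.3  -0.  -48.2 -44.5] t 25.4167 F [-0.1462 -0.0199 -0.035 ] w 0.999
```

View pics/g14.png

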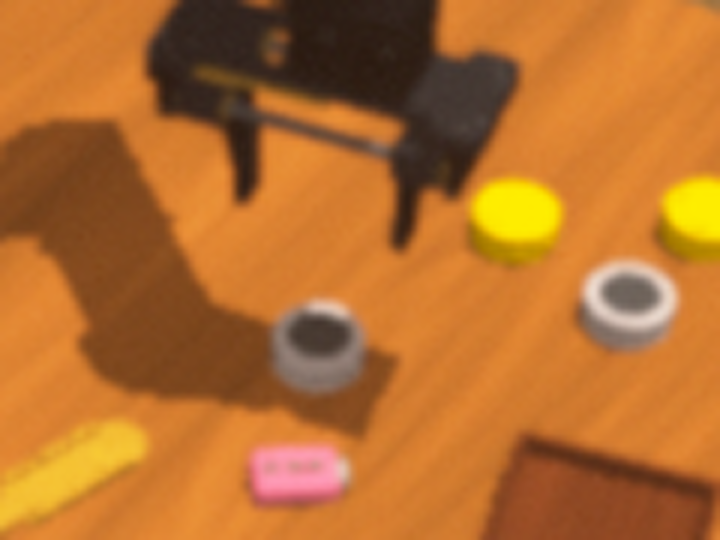

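Tin at (318,345) below the jaws, yellow ones clear at (515,215). Descending to just above it and checking.

>>> step_arm([
  [[0,-0.05,0,0.1,2,0.2,100],[0,-0.05,0,0.1,4,0.2,100],[0,-0.05,0,0.1,6,0.2,100],[0,-0.05,0,0.1,7.5,0.2,100],[0,-0.05,0,0.1,7.5,0.2,100]],
])

```text
time_s: 25.88
tcp_pos: [0.381, 0.2912, 0.0521]
ee_rot: [[-0.249, -0.005, -0.968], [0.968, -0.007, -0.249], [-0.005, -1.0, 0.007]]
wrist_force: [0.9, -0.1, -0.6]
gripper_width: 0.998
```

```bash
python3 - <<'E'
from h import *
go(.382,.293,.018,15)
b=cap('scene'); crop(b,280,100,90,70,8,'g15.png')
E
```

```text
yaw 15 rotvec [ 0.0083  3.1316 -0.0107] deg 179.4 j6~158
  yaw 195 rotvec [-0.0068 -0.0099 -0.0053] deg 0.8 j6~-22
shift cm [ 0.1677  3.4077 -0.1602] now [0.381  0.2912 0.0521] j [ 56.8  21.2 -32.4  -0.1 -36.9 -42.3] t 25.8833 F [ 0.869  -0.1146 -0.5957] w 0.998
```

View pics/g15.png

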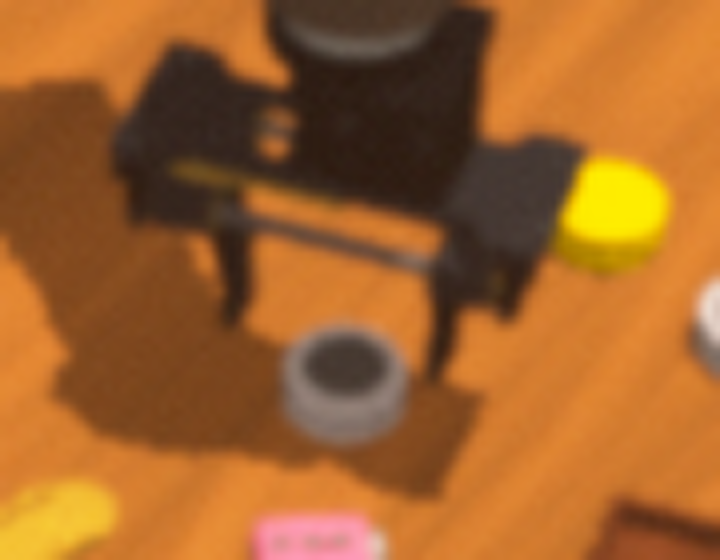

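Fingertips (233,320) and (435,375) straddle the tin (345,385). Lowering and closing.

>>> step_arm([
  [[0,0,0,0.1,1,0,100],[0,0,0,0.1,2,0,100],[0,0,0,0.1,3,0,100],[0,0,0,0.1,3.4,0,100],[0,0,0,0.1,3.4,0,70]],
])

```text
time_s: 26.35
tcp_pos: [0.3826, 0.2945, 0.0215]
ee_rot: [[-0.252, -0.0, -0.968], [0.968, -0.001, -0.252], [-0.001, -1.0, 0.001]]
wrist_force: [0.7, 0.2, -0.0]
gripper_width: 0.975
```

>>> step_arm([
  [[0,0,0,0,0,0,50],[0,0,0,0,0,0,40],[0,0,0,0,0,0,40],[0,0,0,0,0,0,40],[0,0,0,0,0,0,40]],
])

```text
time_s: 26.77
tcp_pos: [0.3828, 0.2949, 0.022]
ee_rot: [[-0.252, 0.001, -0.968], [0.968, 0.001, -0.252], [0.001, -1.0, -0.001]]
wrist_force: [-1.2, -0.2, 3.5]
gripper_width: 0.632
```

>>> step_arm([
  [[0,0,0,0,0,0,40],[0,0,0,0,0,0,40],[0,0,0,0,0,0,40],[0,0,0,0,0,0,40],[0,0,0,0,0,0,40]],
])

```text
time_s: 27.18
tcp_pos: [0.3827, 0.2949, 0.0219]
ee_rot: [[-0.252, 0.0, -0.968], [0.968, 0.0, -0.252], [0.0, -1.0, -0.001]]
wrist_force: [-2.1, -0.8, 4.6]
gripper_width: 0.63
```

>>> step_arm([
  [[0,0,0,0,-1,0,40],[0,0,0,0,-2.5,0,40],[0,0,0,0,-4,0,40],[0,0,0,0,-4.2,0,40],[0,0,0,0,-4.2,0,40]],
])

```text
time_s: 27.6
tcp_pos: [0.3827, 0.2949, 0.0638]
ee_rot: [[-0.252, 0.001, -0.968], [0.968, 0.001, -0.252], [0.001, -1.0, -0.001]]
wrist_force: [-0.3, 0.9, -0.3]
gripper_width: 0.631
```

```bash
python3 - <<'E'
from h import *
go(.605,.217,.064,15)
b=cap('scene'); crop(b,280,100,90,70,8,'g16.png')
E
```

```text
yaw 15 rotvec [-0.0018  3.1345  0.0015] deg 179.6 j6~175
  yaw 195 rotvec [ 0.0009 -0.0071  0.0011] deg 0.4 j6~-5
shift cm [-13.1363  -0.0185 -19.5534] now [0.3827 0.2949 0.0638] j [ 56.9  20.2 -31.6  -0.  -38.1 -42.3] t 27.6 F [-0.2897  0.9402 -0.3012] w 0.631
```

View pics/g16.png

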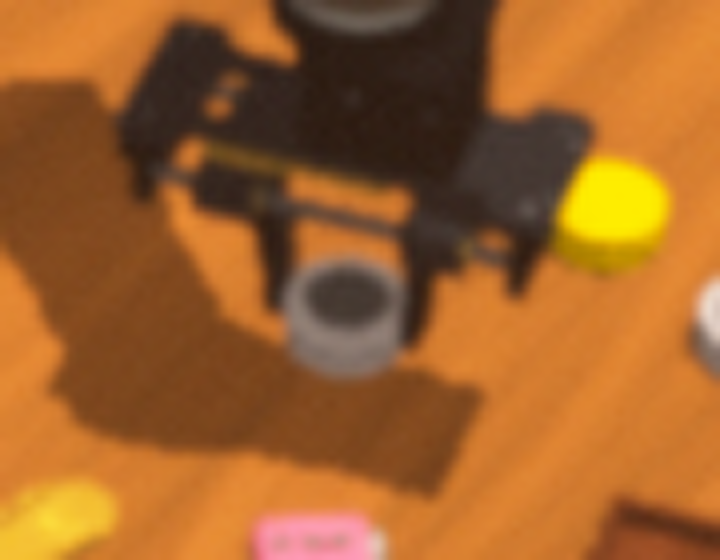

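Tin held level. Carrying to the box.

>>> step_arm([
  [[0,0,0,-1.5,0,-2.2,40],[0,0,0,-3.5,0,-5.2,40],[0,0,0,-5.5,0,-8.2,40],[0,0,0,-7.5,0,-11.2,40],[0,0,0,-9.5,0,-14.2,40]],
])

```text
time_s: 28.07
tcp_pos: [0.5446, 0.2373, 0.0617]
ee_rot: [[-0.252, -0.003, -0.968], [0.968, -0.002, -0.252], [-0.001, -1.0, 0.003]]
wrist_force: [0.0, 1.5, -2.0]
gripper_width: 0.631
```

>>> step_arm([
  [[0,0,0,-1.5,0,-2.2,40],[0,0,0,-3,0,-4.4,40],[0,0,0,-3.65,0,-5.4,40],[0,0,0,-3.65,0,-5.4,40],[0,0,0,-3.65,0,-5.4,40]],
])

```text
time_s: 28.48
tcp_pos: [0.6046, 0.2158, 0.0612]
ee_rot: [[-0.251, -0.004, -0.968], [0.968, -0.002, -0.251], [-0.001, -1.0, 0.004]]
wrist_force: [-0.8, 0.3, -1.3]
gripper_width: 0.634
```

```bash
python3 - <<'E'
from h import *
go(.605,.217,.045,15)
b=cap('scene'); crop(b,320,130,90,70,8,'g17.png')
a=cap('top'); crop(a,190,110,110,100,6,'g17t.png')
E
```

```text
yaw 15 rotvec [ 0.001  3.133 -0.006] deg 179.5 j6~175
  yaw 195 rotvec [-0.0038 -0.0086 -0.0007] deg 0.5 j6~-5
shift cm [ 0.1049  1.6225 -0.074 ] now [0.6046 0.2158 0.0612] j [ 34.   32.8  -8.5  -0.  -48.9 -19.5] t 28.4833 F [-0.7765  0.3003 -1.2766] w 0.634
```

View pics/g17.png

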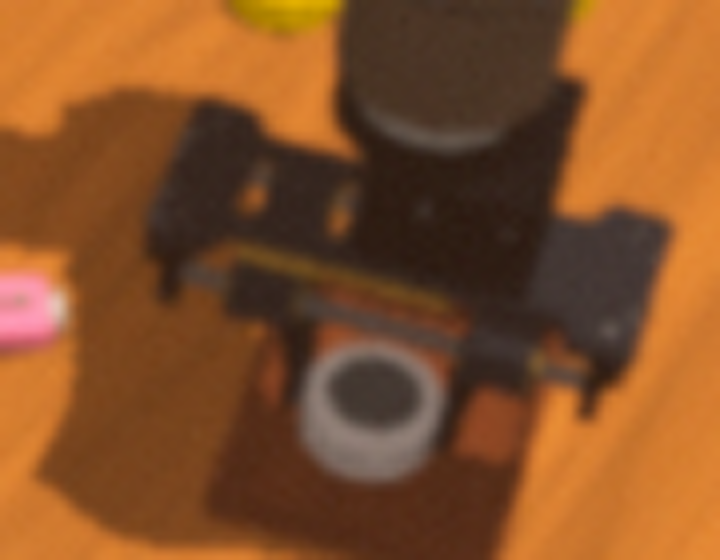

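View pics/g17t.png

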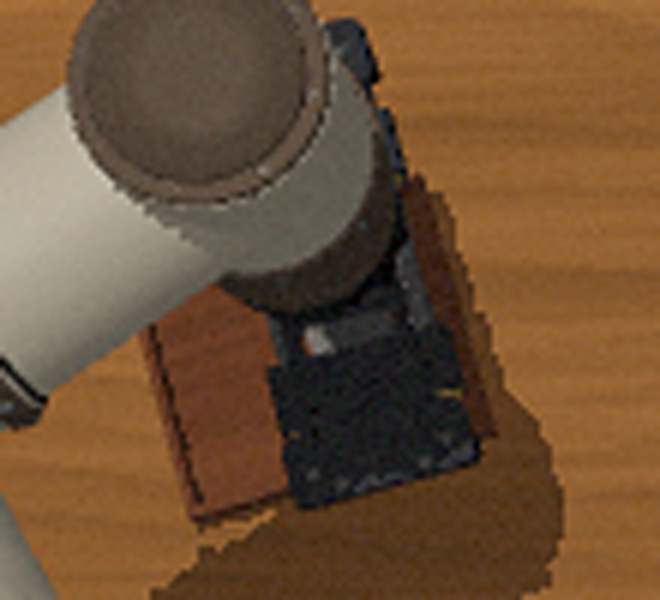

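Tin is over the −y half of the box, clear of the walls. Lowering.

>>> step_arm([
  [[0,0,0,0.2,0.8,0,40],[0,0,0,0.2,1.6,0,40],[0,0,0,0.2,2.2,0,40],[0,0,0,0.2,2.7,0,40],[0,0,0,0.2,2.9,0,40]],
])

```text
time_s: 29.0
tcp_pos: [0.604, 0.2186, 0.0331]
ee_rot: [[-0.253, -0.002, -0.968], [0.968, -0.001, -0.253], [-0.001, -1.0, 0.002]]
wrist_force: [-0.5, -1.1, -1.3]
gripper_width: 0.63
```

>>> step_arm([
  [[0,0,0,0,0,0,40],[0,0,0,0,0,0,40],[0,0,0,0,0,0,40],[0,0,0,0,0,0,40],[0,0,0,0,0,0,40]],
])

```text
time_s: 29.42
tcp_pos: [0.6051, 0.2188, 0.0349]
ee_rot: [[-0.252, 0.001, -0.968], [0.968, 0.0, -0.252], [0.0, -1.0, -0.001]]
wrist_force: [0.5, 0.3, -1.4]
gripper_width: 0.629
```

>>> step_arm([
  [[0,0,0,0,0.2,0,40],[0,0,0,0,0.4,0,40],[0,0,0,0,0.6,0,40],[0,0,0,0,0.75,0,40],[0,0,0,0,0.75,0,40]],
])

```text
time_s: 29.83
tcp_pos: [0.6049, 0.2187, 0.0271]
ee_rot: [[-0.252, -0.0, -0.968], [0.968, -0.0, -0.252], [-0.0, -1.0, 0.0]]
wrist_force: [0.2, 0.3, 0.7]
gripper_width: 0.631
```

>>> step_arm([
  [[0,0,0,0,0.05,0,40],[0,0,0,0,0.05,0,40],[0,0,0,0,0.05,0,40],[0,0,0,0,0.05,0,40],[0,0,0,0,0.05,0,40]],
])

```text
time_s: 30.25
tcp_pos: [0.6049, 0.2187, 0.027]
ee_rot: [[-0.252, 0.0, -0.968], [0.968, -0.0, -0.252], [-0.0, -1.0, -0.0]]
wrist_force: [-2.9, -0.3, 5.7]
gripper_width: 0.634
```

>>> step_arm([
  [[0,0,0,0,0,0,76],[0,0,0,0,0,0,76],[0,0,0,0,0,0,76],[0,0,0,0,0,0,76],[0,0,0,0,0,0,76]],
])

```text
time_s: 30.67
tcp_pos: [0.605, 0.2188, 0.0262]
ee_rot: [[-0.252, -0.0, -0.968], [0.968, -0.0, -0.252], [0.0, -1.0, 0.0]]
wrist_force: [-0.1, -0.2, -0.7]
gripper_width: 0.753
```

>>> step_arm([
  [[0,0,0,0,-1,0,76],[0,0,0,0,-3,0,76],[0,0,0,0,-6,0,85],[0,0,0,0,-9,0,100],[0,0,0,0,-10,0,100]],
])

```text
time_s: 31.08
tcp_pos: [0.6076, 0.2199, 0.1325]
ee_rot: [[-0.253, 0.009, -0.967], [0.967, 0.004, -0.253], [0.001, -1.0, -0.009]]
wrist_force: [0.6, 0.1, 0.5]
gripper_width: 0.906
```

```bash
python3 - <<'E'
from h import *
go(.519,.433,.12,15)
b=cap('scene'); crop(b,300,90,120,90,6,'g18.png')
E
```

```text
yaw 15 rotvec [-0.0021  3.136   0.0146] deg 179.7 j6~155
  yaw 195 rotvec [ 0.0093 -0.0056  0.0013] deg 0.6 j6~-25
shift cm [22.8561  1.253   3.1775] now [0.6076 0.2199 0.1325] j [ 34.3  28.5  -4.5   0.1 -56.5 -19.7] t 31.0833 F [0.6474 0.0899 0.5351] w 0.906
```

View pics/g18.png

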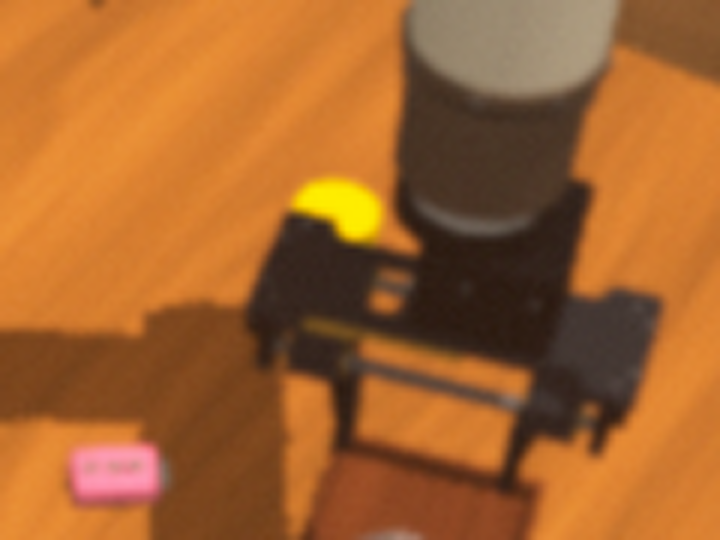

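>>> step_arm([
  [[0,0,0,3,0,0.5,100],[0,0,0,7,0,1,100],[0,0,0,11,0,1.6,100],[0,0,0,15,0,2.2,100],[0,0,0,19,0,2.7,100]],
])

```text
time_s: 31.55
tcp_pos: [0.5295, 0.3969, 0.126]
ee_rot: [[-0.252, -0.001, -0.968], [0.968, -0.001, -0.252], [-0.0, -1.0, 0.001]]
wrist_force: [0.1, 0.8, -0.4]
gripper_width: 0.995
```

>>> step_arm([
  [[0,0,0,3,1,0.3,100],[0,0,0,3.8,3,0.45,100],[0,0,0,3.8,5,0.45,100],[0,0,0,3.8,7,0.45,100],[0,0,0,3.8,7.8,0.45,100]],
])

```text
time_s: 31.97
tcp_pos: [0.5149, 0.4301, 0.0445]
ee_rot: [[-0.252, -0.005, -0.968], [0.968, -0.005, -0.252], [-0.003, -1.0, 0.006]]
wrist_force: [0.4, -0.7, -0.8]
gripper_width: 0.999
```

```bash
python3 - <<'E'
from h import *
go(.519,.432,.021,15)
b=cap('scene'); crop(b,330,90,90,70,8,'g19.png')
E
```

```text
yaw 15 rotvec [ 0.005   3.1347 -0.009 ] deg 179.6 j6~155
  yaw 195 rotvec [-0.0057 -0.0069 -0.0032] deg 0.5 j6~-25
shift cm [ 0.086   2.3509 -0.4614] now [0.5149 0.4301 0.0445] j [ 53.6  36.3  -4.5  -0.1 -49.6 -39. ] t 31.9667 F [ 0.4258 -0.7085 -0.7863] w 0.999
```

View pics/g19.png

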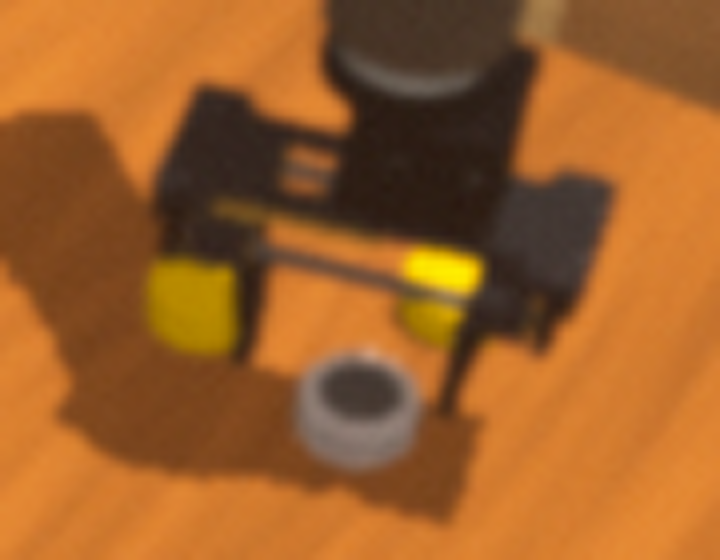

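Tips (243,360) and (450,410) straddle the tin (358,412). Lowering with a 4 mm correction, then closing.

>>> step_arm([
  [[0,0,0,0,0.7,-0.2,100],[0,0,0,0,1.4,-0.2,100],[0,0,0,0,2.1,-0.2,100],[0,0,0,0,2.5,-0.2,100],[0,0,0,0,2.6,-0.2,80]],
])

```text
time_s: 32.43
tcp_pos: [0.5187, 0.4315, 0.0219]
ee_rot: [[-0.252, -0.001, -0.968], [0.968, -0.001, -0.252], [-0.0, -1.0, 0.001]]
wrist_force: [-0.4, 0.3, -0.0]
gripper_width: 0.973
```

>>> step_arm([
  [[0,0,0,0,0,0,50],[0,0,0,0,0,0,40],[0,0,0,0,0,0,40],[0,0,0,0,0,0,40],[0,0,0,0,0,0,40]],
])

```text
time_s: 32.85
tcp_pos: [0.5192, 0.4323, 0.0231]
ee_rot: [[-0.252, 0.001, -0.968], [0.968, 0.001, -0.252], [0.001, -1.0, -0.001]]
wrist_force: [-0.1, -0.1, 0.9]
gripper_width: 0.631
```

>>> step_arm([
  [[0,0,0,0,0,0,40],[0,0,0,0,0,0,40],[0,0,0,0,0,0,40],[0,0,0,0,0,0,40],[0,0,0,0,0,0,40]],
])

```text
time_s: 33.27
tcp_pos: [0.5192, 0.4322, 0.023]
ee_rot: [[-0.252, 0.001, -0.968], [0.968, 0.001, -0.252], [0.0, -1.0, -0.001]]
wrist_force: [0.1, -0.2, 2.0]
gripper_width: 0.631
```

>>> step_arm([
  [[0,0,0,0,-1,0,40],[0,0,0,0,-2.5,0,40],[0,0,0,0,-4,0,40],[0,0,0,0,-4.2,0,40],[0,0,0,0,-4.2,0,40]],
])

```text
time_s: 33.68
tcp_pos: [0.519, 0.4322, 0.0656]
ee_rot: [[-0.252, 0.001, -0.968], [0.968, 0.001, -0.252], [0.001, -1.0, -0.001]]
wrist_force: [-0.5, -0.1, -1.7]
gripper_width: 0.629
```

```bash
python3 - <<'E'
from h import *
go(.589,.279,.064,15)
b=cap('scene'); crop(b,310,90,110,110,6,'g20.png'); a=cap('top'); crop(a,190,110,120,110,6,'g20t.png')
E
```

```text
yaw 15 rotvec [-0.002   3.1346  0.0018] deg 179.6 j6~170
  yaw 195 rotvec [ 0.0011 -0.007   0.0012] deg 0.4 j6~-10
shift cm [-16.5926   0.1383  -2.9163] now [0.519  0.4322 0.0656] j [ 53.5  35.1  -3.2  -0.  -51.6 -38.9] t 33.6833 F [-0.4729 -0.1153 -1.7276] w 0.629
```

View pics/g20.png

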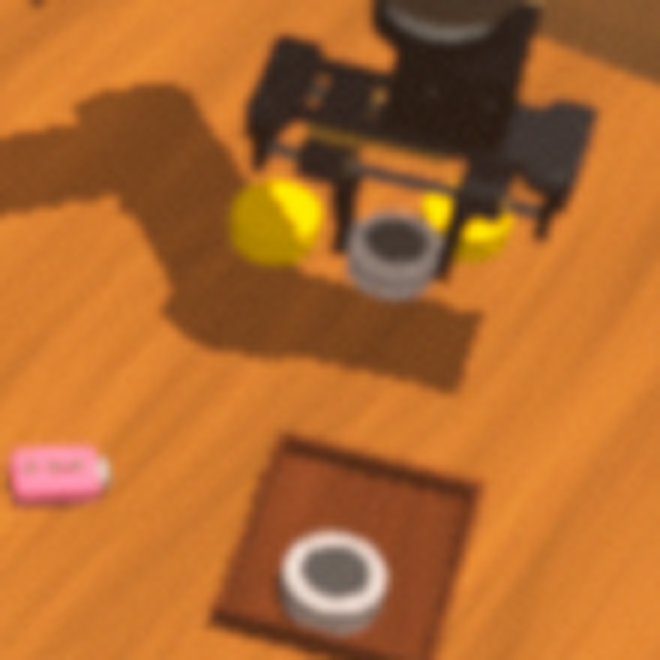

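View pics/g20t.png

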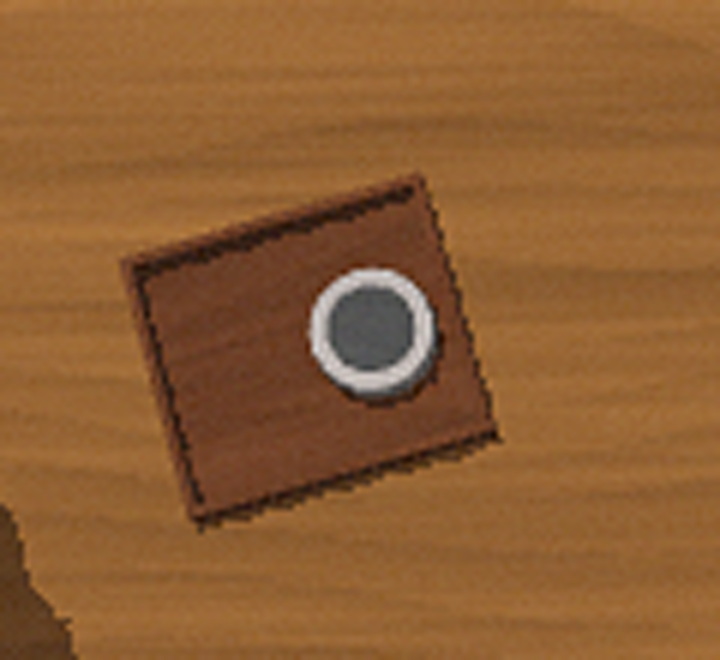

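Second tin held; the first lies in the box at (372,332) of the top crop. Computing the spot for the second from the same picture.

```bash
python3 - <<'E'
from h import *
a=cap('top'); f=lambda u,v,z: ray(a,(190+u/6,110+v/6),z)[:2]
C=np.array([f(125,260,.018),f(420,178,.018),f(497,433,.018),f(197,520,.018)]); c=C.mean(0); ex=(C[1]-C[0]); ex/=np.linalg.norm(ex); ey=np.array([-ex[1],ex[0]])
t=f(372,332,.027); print(c,np.degrees(np.arctan2(ex[1],ex[0])),t,(t-c)@ex,(t-c)@ey)
for d in(.030,.033): print(c-d*ex)
E
```

```text
[0.5957 0.2481] -75.18225577103412 [0.6001 0.2187] 0.029532470089670783 -0.003273055037112591
[0.5881 0.2771]
[0.5873 0.28  ]
```

>>> step_arm([
  [[0,0,0,-2.5,0,-0.5,40],[0,0,0,-6,0,-1.1,40],[0,0,0,-10,0,-1.9,40],[0,0,0,-13.5,0,-2.6,40],[0,0,0,-16.5,0,-3.1,40]],
])

```text
time_s: 34.25
tcp_pos: [0.5905, 0.2775, 0.0632]
ee_rot: [[-0.251, -0.002, -0.968], [0.968, -0.002, -0.251], [-0.001, -1.0, 0.003]]
wrist_force: [-0.2, 0.2, -0.6]
gripper_width: 0.63
```

>>> step_arm([
  [[0,0,0,0,0,0,40],[0,0,0,0,0.6,0,40],[0,0,0,0,1.2,0,40],[0,0,0,0,1.5,0,40],[0,0,0,0,1.5,0,40]],
])

```text
time_s: 34.67
tcp_pos: [0.5891, 0.2807, 0.0476]
ee_rot: [[-0.254, -0.003, -0.967], [0.967, -0.002, -0.254], [-0.001, -1.0, 0.003]]
wrist_force: [0.3, 0.0, -1.3]
gripper_width: 0.629
```

```bash
python3 - <<'E'
from h import *
go(.591,.280,.028,15)
b=cap('scene'); crop(b,320,130,90,80,7,'g21.png')
E
```

```text
yaw 15 rotvec [ 0.0016  3.1362 -0.0048] deg 179.7 j6~170
  yaw 195 rotvec [-0.0031 -0.0054 -0.001 ] deg 0.4 j6~-10
shift cm [-0.1142  1.9635 -0.1723] now [0.5891 0.2807 0.0476] j [ 39.6  34.6  -7.5  -0.  -48.1 -24.9] t 34.6667 F [ 0.3406  0.0439 -1.333 ] w 0.629
```

View pics/g21.png

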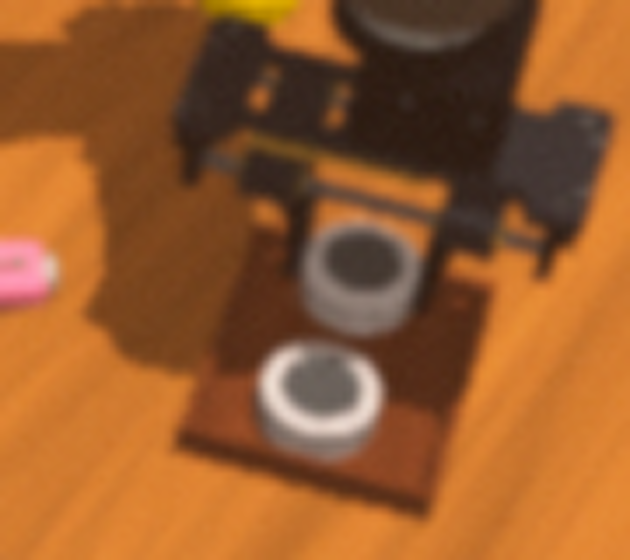

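Second tin is over the free half, with a clear gap to the first. Lowering.

>>> step_arm([
  [[0,0,0,0,0.4,0,40],[0,0,0,0,0.9,0,40],[0,0,0,0,1.4,0,40],[0,0,0,0,1.7,0,40],[0,0,0,0,1.8,0,40]],
])

```text
time_s: 35.13
tcp_pos: [0.59, 0.2799, 0.0306]
ee_rot: [[-0.252, -0.001, -0.968], [0.968, -0.001, -0.252], [-0.001, -1.0, 0.001]]
wrist_force: [-0.3, 0.8, -1.7]
gripper_width: 0.628
```

>>> step_arm([
  [[0,0,0,0,0,0,40],[0,0,0,0,0,0,40],[0,0,0,0,0.05,0,40],[0,0,0,0,0.1,0,40],[0,0,0,0,0.1,0,40]],
])

```text
time_s: 35.55
tcp_pos: [0.5905, 0.2801, 0.0307]
ee_rot: [[-0.252, 0.0, -0.968], [0.968, 0.0, -0.252], [0.0, -1.0, -0.0]]
wrist_force: [0.2, 0.7, -1.3]
gripper_width: 0.631
```

>>> step_arm([
  [[0,0,0,0,0.1,0,40],[0,0,0,0,0.2,0,40],[0,0,0,0,0.28,0,40],[0,0,0,0,0.3,0,40],[0,0,0,0,0.3,0,40]],
])

```text
time_s: 35.97
tcp_pos: [0.5905, 0.2801, 0.028]
ee_rot: [[-0.252, 0.0, -0.968], [0.968, -0.0, -0.252], [-0.0, -1.0, -0.0]]
wrist_force: [-2.2, -0.7, 2.7]
gripper_width: 0.631
```

>>> step_arm([
  [[0,0,0,0,0.05,0,40],[0,0,0,0,0.05,0,40],[0,0,0,0,0.05,0,40],[0,0,0,0,0.05,0,40],[0,0,0,0,0.05,0,40]],
])

```text
time_s: 36.38
tcp_pos: [0.5905, 0.2801, 0.028]
ee_rot: [[-0.253, 0.0, -0.968], [0.968, -0.0, -0.253], [-0.0, -1.0, -0.0]]
wrist_force: [-1.9, -2.8, 6.0]
gripper_width: 0.629
```

Floor contact. Releasing, rising and backing away to look.

>>> step_arm([
  [[0,0,0,0,0,0,76],[0,0,0,0,0,0,76],[0,0,0,0,0,0,76],[0,0,0,0,0,0,76],[0,0,0,0,0,0,76]],
])

```text
time_s: 36.8
tcp_pos: [0.5905, 0.2801, 0.0267]
ee_rot: [[-0.252, -0.0, -0.968], [0.968, -0.0, -0.252], [-0.0, -1.0, 0.0]]
wrist_force: [-0.1, 0.4, -0.1]
gripper_width: 0.756
```

>>> step_arm([
  [[0,0,0,0,-1,0,76],[0,0,0,0,-3,0,76],[0,0,0,0,-6,0,85],[0,0,0,0,-9,0,100],[0,0,0,0,-13,0,100]],
])

```text
time_s: 37.22
tcp_pos: [0.5893, 0.2793, 0.1568]
ee_rot: [[-0.252, -0.004, -0.968], [0.968, -0.002, -0.252], [-0.001, -1.0, 0.004]]
wrist_force: [0.7, -0.0, -0.6]
gripper_width: 0.91
```

>>> step_arm([
  [[0,0,0,3,0,2,100],[0,0,0,6,0,5,100],[0,0,0,9,0,8,100],[0,0,0,12,0,11,100],[0,0,0,15,0,14,100]],
])

```text
time_s: 37.63
tcp_pos: [0.4183, 0.389, 0.158]
ee_rot: [[-0.252, 0.001, -0.968], [0.968, 0.001, -0.252], [0.001, -1.0, -0.001]]
wrist_force: [-0.1, 0.5, -0.6]
gripper_width: 1.001
```

>>> step_arm([
  [[0,0,0,3,0,2,100],[0,0,0,6,0,5,100],[0,0,0,9,0,8,100],[0,0,0,12,0,8,100],[0,0,0,12,0,8,100]],
])

```text
time_s: 38.05
tcp_pos: [0.31, 0.4892, 0.1584]
ee_rot: [[-0.258, 0.002, -0.966], [0.966, 0.004, -0.258], [0.004, -1.0, -0.003]]
wrist_force: [1.1, 0.4, 0.4]
gripper_width: 1.003
```

```bash
python3 - <<'E'
from h import *
print(r.sense()['tcp_pos'],r.sense()['time_s'])
b=cap('scene'); crop(b,200,120,220,210,2.8,'e1.png'); a=cap('top'); crop(a,190,110,290,170,2.7,'e1t.png')
E
```

```text
[0.31   0.4892 0.1584] 38.05
```

View pics/e1.png

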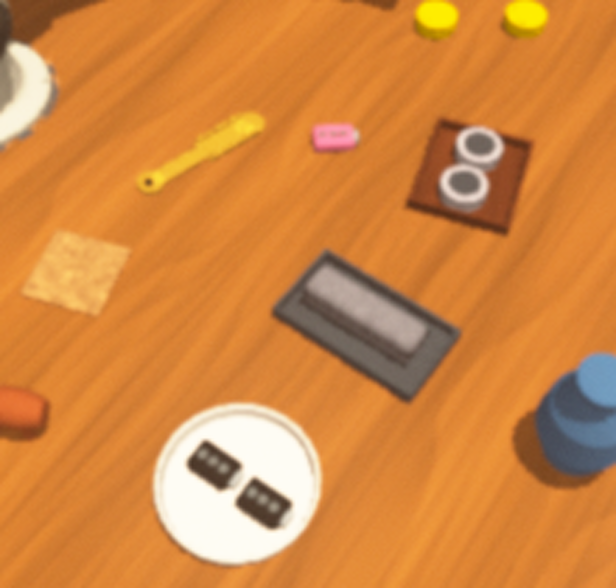

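View pics/e1t.png

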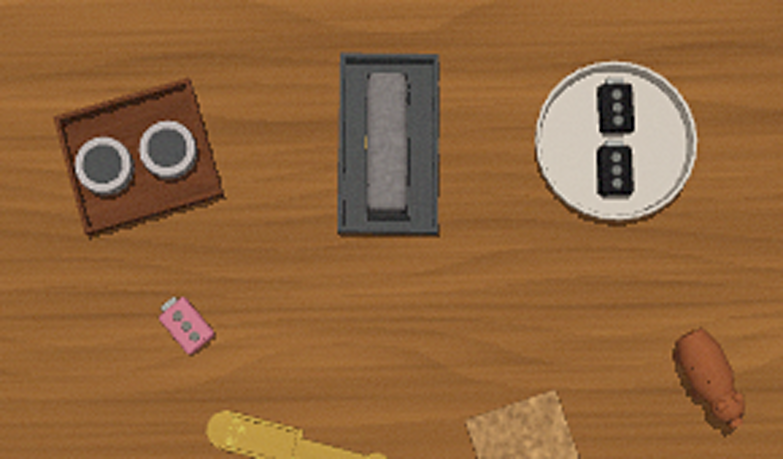

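```bash
python3 - <<'E'
from m import *
a=cap('top'); h=cv2.cvtColor(a['bgr'],cv2.COLOR_BGR2HSV).astype(int); H,S,V=h[...,0],h[...,1],h[...,2]
c=np.array([.5957,.2481]); e=np.radians(-75.2); ex=np.array([np.cos(e),np.sin(e)]); ey=np.array([-ex[1],ex[0]])
g=cv2.cvtColor(a['bgr'],cv2.COLOR_BGR2GRAY)
for u,v in((103,166),(168,150)):
    b=near((S<70)&(V>150),(190+u/2.7,110+v/2.7),20,14); cs,_=cv2.findContours(b.astype(np.uint8),cv2.RETR_EXTERNAL,cv2.CHAIN_APPROX_NONE); k=max(cs,key=len)
    f=cv2.fitEllipse(k); t=ray(a,f[0],.027)[:2]; print('tin',t,np.array(f[1])*2.6,'box frame',(t-c)@ex,(t-c)@ey)
for u,v in((617,108),(615,169)):
    t=ray(a,(190+u/2.7,110+v/2.7),.02); print('fob',t, np.hypot(*(t[:2]-[.604,-.228])))
P=[ray(a,(190+u/2.7,110+v/2.7),.041)[:2] for u,v in((369,73),(406,73),(406,211),(367,211))]; print('case',np.mean(P,0),np.ptp(P,0))
Q=[ray(a,(190+u/2.7,110+v/2.7),.018)[:2] for u,v in((340,55),(439,55),(439,232),(338,232))]; print('tray',np.mean(Q,0),np.ptp(Q,0))
crop(a,430,200,60,70,8,'pig.png')
s=r.sense(); print(s['joint_velocities'],s['time_s'])
E
```

```text
tin [0.5877 0.2844] [49.0811 50.8626] box frame -0.037111778710911016 0.0015477265641134748
tin [0.6028 0.2203] [49.4356 50.8379] box frame 0.02871638545945565 -0.000198529653560894
fob [ 0.6349 -0.2308  0.02  ] 0.030994259612090392
fob [ 0.5729 -0.226   0.02  ] 0.03118746932376412
case [0.6008 0.0007] [0.1389 0.0414]
tray [ 0.6044 -0.0019] [0.1824 0.1051]
[-1.5019 -0.3699 -0.9593 -0.05    0.1223 -0.0425] 38.2
```

All checks consistent. One idle call so everything is at rest, then I hand in.

>>> step_arm([
  [[0,0,0,0,0,0,100],[0,0,0,0,0,0,100],[0,0,0,0,0,0,100],[0,0,0,0,0,0,100],[0,0,0,0,0,0,100]],
])

```text
time_s: 38.62
tcp_pos: [0.3126, 0.4839, 0.1571]
ee_rot: [[-0.251, 0.0, -0.968], [0.968, -0.0, -0.251], [-0.0, -1.0, 0.0]]
wrist_force: [0.4, 0.1, -0.1]
gripper_width: 0.999
```

```bash
python3 - <<'E'
from h import *
b=cap('scene'); crop(b,340,150,60,60,9,'e2.png')
print(r.sense()['joint_velocities'])
E
```

```text
[ 0.2637  0.0181  0.1342 -0.0321 -0.0086  0.0293]
```

View pics/e2.png

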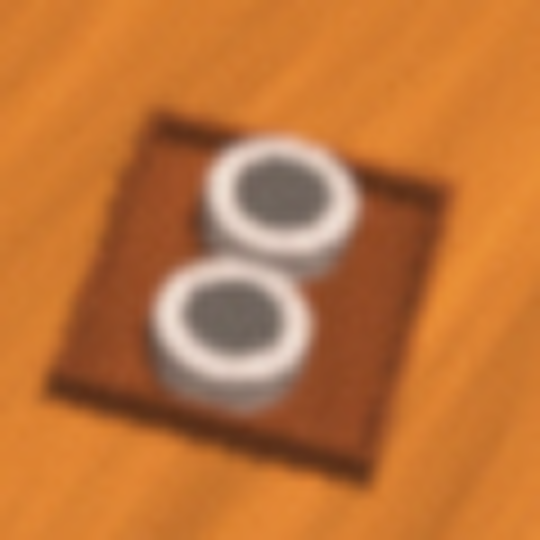

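Both tins sit flat and side by side inside the box, at (282,200) and (235,320). Handing in.

```bash
python3 -c "
from station import r
print(r.finish_job())"
```

```text
the job is handed in; nothing more can be done
None
```

I put both fobs end to end in the dish, the case lengthwise in the tray and both tins side by side in the box. Everything was set down at floor level before I let go, and I handed the job in at about 39 s of the 128 s allowed. It reported no verdict.

**Last checks, from the cameras:**

| Thing | Measured position | Limit |
|---|---|---|
| Fobs | both 31 mm from the dish centre | 64 mm |
| Tins | +29 and −37 mm along the box, within 2 mm across | 50 mm along, 40 mm across |
| Case | about 4 mm off the tray centre along, 3 mm across | 28 mm along, 32 mm across |

- **Flatness:** everything looks flat in both views. The case, both tins and the second fob met the floor at the expected heights. The first fob showed no clear contact force, but its release height matched the floor.
- **Pig:** it looks unmoved and upright; I judged this by eye and did not measure it.
- **Gripper:** it was open and well clear of everything when I handed in.

**What went wrong or disagreed:**
- The first grasp of the first fob failed because I lifted before the fingers had closed. The fob stayed on the table and I repeated the grasp.
- The two cameras differ by up to about 7 mm. The scene camera also missed the known fingertip positions by about 1 pixel, so I relied mainly on the top camera.
- The tin at −37 mm sits close to the end wall of the box, which would stop it at about 38 mm. It still reached the floor.

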